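# Right the cup on the warmer and set its dial

### The job

Get the cup warmer ready for a hot drink: the square white cup is standing mouth down, so turn it over gently, without dropping it or letting it topple, and stand it upright, mouth up, in the middle of the warmer's round steel plate. Once the cup is standing there and you have let go of it, turn the warmer's dial clockwise until its pointer faces the steel marker on the scale. Leave the speaker, mug, dice tower and cartridge box where they are.

Things in the scene. Friction and masses are not known exactly. Their poses are not given: they have to be found in the camera images.
- cup: White ceramic cup without handle, square in plan: 52 x 52 mm outside, 72 mm tall, walls 4 mm, 0.18 kg; 42 mm square foot rim 4 mm high, thin line 12 mm from the mouth. Starts mouth down on the veneer; lies steadily on any flat side. Origin: centre of its foot (the level it stands on); z runs from foot to mouth (down at the start); x and y are square to the flat sides.
- cup_rim (a point): Centre of the cup's mouth, 72 mm from the cup's origin along the cup's z axis.
- warmer: Fixed cup warmer: black box 140 mm (x) x 280 mm (y), top face 40 mm above the veneer, with the steel plate towards one end (-y) and the dial towards the other (+y). Origin: centre of its underside.
- plate (a point): Centre of the upper face of the warmer's flat round steel plate: 120 mm in diameter, standing 3 mm above the housing (43 mm above the veneer).
- dial (a joint): Angle of the dial in rad; grows as the dial turns clockwise seen from above; range 0 to 4.71. It stays where it is left; light friction.
- dial_grip (a point): Point to grip, on the vertical axis of the dial, 26 mm above the warmer's top. The dial is an aluminium disc 48 mm in diameter and 8 mm high with a bar grip across it, 44 mm long, 12 mm thick, its top 34 mm above the warmer's top. The frame turns with the dial: x points along the bar to the pointer. The axis is 164 mm from the plate's centre.
- dial_pointer (a point): Tip of the small white pointer nose, at one end of the bar, 26 mm from the dial's axis and 5 mm above the warmer's top; a black line on top of the bar runs from the axis towards the same end.
- marker: Steel marker on the dial's scale: a tab 4 mm high, 9 mm wide, standing 30.5 to 46 mm from the dial's axis and narrowing to 4 mm towards it; far bolder than the thin white scale lines. Fixed. Origin: on the dial's axis, level with the warmer's top; its x axis points from the dial's axis to the tab.
- mark (a point): Inner tip of the marker, 31 mm from the dial's axis: the place on the scale that the pointer must face.
- speaker: Aluminium speaker puck, 90 mm in diameter, 40 mm tall. Bystander. Origin: centre of its underside.
- mug: Round blue ceramic mug with a handle, 82 mm in diameter, 95 mm tall. Bystander. Origin: centre of its underside.
- dice_tower: Green plastic dice tower, about 150 x 80 mm in plan, 150 mm tall, with a tray in front. Bystander. Origin: underside, near its middle.
- cartridge_box: Red box of game cartridges with its lid clipped on, 126 x 186 x 69 mm. Bystander. Origin: centre of its underside.
There are look-alikes about, which are no part of the job. Of the things like the cup, leave any that is blue or green; of the rest the larger one is meant.

How it is judged (in metres and radians):
On the way, in this order (a step that is already met when the one before it is completed fails the run):
1. the cup stands upright, mouth up, in the middle of the steel plate, let go (angle between cup's own z axis and vertical below 0.1 rad and horizontal distance between cup and plate below 0.018 m and z of cup in the frame of plate between -0.004 and 0.004 m and contact force between cup and the fingers below 0.1 N and linear speed of cup below 0.03 m/s), for 0.2 s.
2. the dial's pointer faces the marker, dial let go (x of dial_pointer in the frame of marker above 0.02 m and y of dial_pointer in the frame of marker between -0.0028 and 0.0028 m and contact force between warmer and the fingers below 0.1 N), for 0.2 s.
At the end, for the whole second after the job is handed in: The cup stands upright (within 0.1 rad), mouth up, at rest on the steel plate with its bottom on the plate (within 4 mm) and its centre within 18 mm of the plate's centre, and the dial's pointer faces the marker within 2.8 mm at the pointer's tip (about 6 degrees) either way (angle between cup's own z axis and vertical below 0.1 rad and horizontal distance between cup and plate below 0.018 m and z of cup in the frame of plate between -0.004 and 0.004 m and linear speed of cup below 0.03 m/s and x of dial_pointer in the frame of marker above 0.02 m and y of dial_pointer in the frame of marker between -0.0028 and 0.0028 m); the robot touches nothing.
It fails at once if the cup is dropped, thrown or knocked over: it moves faster than 0.5 m/s while the fingers do not hold it (linear speed of cup above 0.5 m/s and contact force between cup and the fingers below 0.1 N).
It fails at once if a bystander (speaker, mug, dice tower or cartridge box) is moved by more than 30 mm or tipped over (distance of any of speaker, mug, dice_tower, cartridge_box from where it was at the start of the episode above 0.03 m or angle between any of speaker, mug, dice_tower, cartridge_box's own z axis and vertical above 0.5 rad).
It also fails if it takes over 72 s, if anything falls off the work surface, if the arm or the gripper's body presses on something with over 40 N, if the wrist force passes 120 N, or if a joint passes its speed limit or range.

### The arm

A 7-joint arm with a two-finger parallel gripper is mounted at the origin on the work surface. World frame = base frame: x ahead of the robot, y to its left, z up, the work surface at z = 0. Lengths are in mm, angles in rad, forces in N, time in s.
With the tool pointing down it reaches from about 400 to 850 mm from the base axis. Payload 10.4 kg.
Tool frame: the origin (TCP) lies midway between the tips of the shut fingers; the grasp point (between the pads) lies 19 mm behind it (r.grasp_offset is the distance from the TCP to the grasp point, in mm); z points along the fingers, y is the line along which they close (so a half turn about z gives the same grasp; the last joint's range is limited). The gripper opens to 87 mm and grips with 3 to 60 N. Pads are 19 mm wide; open, the fingers measure 117 mm over their backs; the gripper's body (75 mm by 190 mm) begins 51 mm behind the grasp point.
Start: joints at [1.298, 0.332, -0.065, 1.46, 0.022, 1.35, -0.088], TCP at [154.527, -605.618, 222.576] pointing down, gripper open.
Joint ranges: [-2.6, 2.6], [-0.5, 2.12], [-1.47, 1.34], [0.16, 2.42], [-1.27, 4.41], [0.06, 2.06], [-2.6, 2.6]. Speed limits (rad/s): [2.22, 2.22, 2.79, 2.79, 3.14, 3.14, 3.14].

### API

Orientations are given as a rotation vector (axis times angle).
In Python, from workcell import r, eyes gives the robot as it stands. The module is installed in compiled form; this text tells all that it offers.
- The arm moves only by the shell command python3 -m inch 'ROWS' [FORCE]. ROWS is JSON, a list of rows, each an object of numbers: "x", "y", "z": the shift along the tool's x, y, z each as a share of 25 cm, from -1 to 1; "wx", "wy", "wz": the turn, a rotation vector about the tool's x, y, z each as a share of pi rad, from -1 to 1; "hand": the finger opening in mm, from 0 to 87. A call has 1 to 12 rows; each row shifts and turns the commanded pose from where the row before left it, along the tool's axes as they then stand; what a row does not reach is not made up. A row lasts 1/8 s, in which the tool goes at most 62.5 mm and 10.7 degrees, less where a joint would pass 70% of its speed; a pose out of reach is approached as far as the arm can. A call with a number of a shift or a turn outside -1 to 1 is refused whole. A call with a gripper value outside its range is refused whole. The fingers move at their own pace and stop on an object; FORCE is the grip in N (left out, the last holds). Time passes only in rows, so rows that do not move let the fingers close. It gives the time, the measured TCP pose, the force, the opening and the grip force at its end, in the units of the state.
- r.read_state(): the state, without advancing time (a new reading comes with each control period).
- eyes.camera(name): name is "side" or "top" or "wrist"; returns (picture, depth): 420x560x3 uint8, blue, green, red; 420x560 float32, mm along the optical axis (not along the pixel's ray), 0 where there is no reading.
- eyes.camera_model(name): a dict with "fx", "fy", "cx", "cy" (pixels), "world_from_camera" (4x4, takes a point from camera to world coordinates). Camera axes: x right, y down, z forward; pixel columns grow to the right and rows downward; lengths in mm; the calibration is good to about 2 mm. A picture is of the moment at which its call begins: read the wrist's pose just before it. camera_model takes no time and is no camera call; for the wrist camera it gives the pose at the moment of the call.
- r.close_job(): hands the job in; it is judged then, once.
The state is a dict: "time": time; "q": joint angles; "qd": joint speeds; "joint_efforts": joint torques, N m; "eef_pos": TCP position; "ee_rot": TCP orientation; "contact_force": force on the tool from outside, world axes, zero at the start; "moment": the same for the moment, N m; "opening": finger opening in mm; "gripper_force": force on a finger pad.
Only numpy, scipy, OpenCV 4.12 (cv2) and the standard library are available. Lean on these libraries where they do the work, as an engineer would, in place of code of your own. Each camera call takes 0.05 s, during which the arm holds its last target. There are 200 camera calls.

## Working session

There is one attempt and no reset: what is moved stays moved. The work goes in short steps, Python scripts to look and compute and a shell command to move; the robot and the scene stay as the last step left them, time stands still between calls to the robot, and variables do not carry over. Pictures are saved under pics/ and viewed, at most 10 in all, crops included, and the job is handed in when it is done.

```bash
mkdir -p pics
cat > h.py <<'E'
import numpy as np, cv2
from workcell import r, eyes
from scipy.spatial.transform import Rotation as R
def snap(n,f):
    m=eyes.camera_model(n); p,d=eyes.camera(n); cv2.imwrite(f'pics/{f}.png',p); np.savez(f'pics/{f}.npz',p=p,d=d,T=np.array(m['world_from_camera']),k=[m['fx'],m['fy'],m['cx'],m['cy']]); return p,d
def load(f): return np.load(f'pics/{f}.npz')
def pt(f,u,v,dep=None,z=None):
    L=load(f); fx,fy,cx,cy=L['k']; T=L['T']
    ray=np.array([(u-cx)/fx,(v-cy)/fy,1]); 
    if z is not None:
        w=T[:3,:3]@ray; return T[:3,3]+w*(z-T[2,3])/w[2]
    if dep is None:
        w=L['d'][int(v)-1:int(v)+2,int(u)-1:int(u)+2]; w=w[w>0]; dep=np.median(w) if w.size else np.nan
    return T[:3,:3]@(ray*dep)+T[:3,3]
def proj(f,P):
    L=load(f); fx,fy,cx,cy=L['k']; c=np.linalg.inv(L['T'])@np.append(P,1); return c[0]/c[2]*fx+cx,c[1]/c[2]*fy+cy
E
python3 - <<'E'
from h import *
s=r.read_state();print({k:np.round(v,3) for k,v in s.items()}, r.grasp_offset)
for n in ['side','top','wrist']:
    snap(n,n+'0'); L=load(n+'0'); print(n,L['k'],np.round(L['T'],3).tolist())
E
```

```text
{'time': np.float64(0.0), 'q': array([ 1.298,  0.333, -0.065,  1.461,  0.022,  1.35 , -0.088]), 'qd': array([ 0.001, -0.002, -0.001, -0.001, -0.   ,  0.   ,  0.   ]), 'joint_efforts': array([ 1.0000e-03, -6.2326e+01,  2.5000e-02, -3.8989e+01, -6.1000e-02,
        4.0000e-02,  0.0000e+00]), 'eef_pos': array([ 154.427, -605.236,  221.739]), 'ee_rot': array([-3.116, -0.391,  0.   ]), 'contact_force': array([ 0.343, -0.362,  0.069]), 'moment': array([-0.023, -0.034, -0.056]), 'gripper_force': np.float64(0.0), 'opening': np.float64(86.764)} 18.700000000000003
side [507.09177202 507.09177202 282.12629972 212.66171083] [[-0.995, -0.065, 0.079, 459.087], [-0.1, 0.75, -0.653, 1098.248], [-0.017, -0.658, -0.753, 1311.563], [0.0, 0.0, 0.0, 1.0]]
top [425.8718188  425.8718188  274.87757645 211.80615556] [[-0.017, -0.984, 0.178, 301.881], [-1.0, 0.02, 0.012, 0.704], [-0.015, -0.178, -0.984, 1564.555], [0.0, 0.0, 0.0, 1.0]]
wrist [360.63355245 360.63355245 272.54992612 208.26244293] [[0.247, -0.928, -0.278, 230.983], [-0.969, -0.237, -0.07, -586.436], [-0.001, 0.286, -0.958, 383.877], [0.0, 0.0, 0.0, 1.0]]
```

View pics/top0.png

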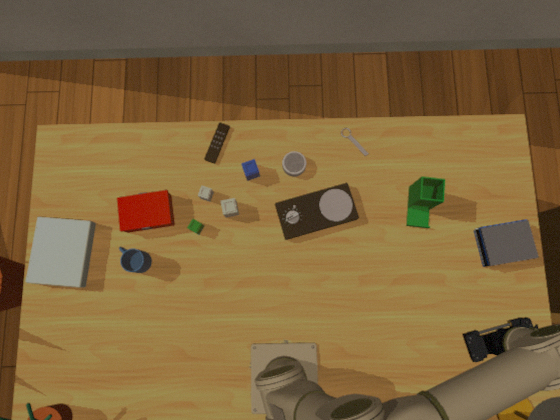

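View pics/side0.png

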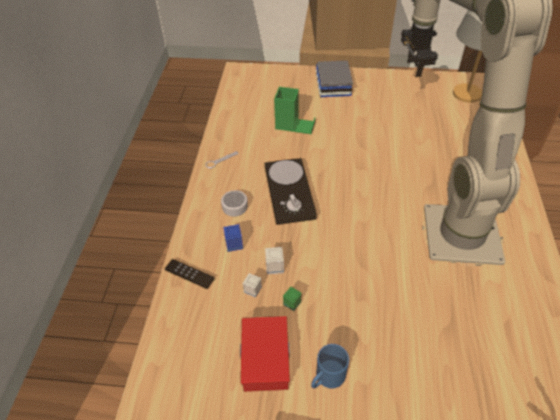

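The top view shows two white candidates, a larger one at (229,207) and a smaller one at (205,193), plus a blue one at (250,170) and a green one at (196,227). The warmer's plate is at (336,205) and its dial at (292,216). I'll confirm the larger white one in an enlarged crop.

Run:
```python
from h import *
a=load('top0')['p'][150:250,185:365]; b=load('side0')['p'][150:310,220:330]
a=cv2.resize(a,None,fx=4.4,fy=4.4,interpolation=cv2.INTER_CUBIC);cv2.imwrite('pics/c1.png',a)
b=cv2.resize(b,None,fx=3.7,fy=3.7,interpolation=cv2.INTER_CUBIC);cv2.imwrite('pics/c2.png',b)
for u,v in [(229,207),(229,203),(205,193),(336,205),(292,216)]: print(u,v,pt('top0',u,v).round(1))
for u,v in [(275,256),(252,283),(286,172),(293,204)]: print(u,v,pt('side0',u,v).round(1))
```

```text
229 207 [593.5 183.4  67.9]
229 203 [608.1 183.5  67.7]
205 193 [650.9 273.6  49.6]
336 205 [ 598.6 -203.4   39.7]
292 216 [555.3 -41.3  73.6]
275 256 [592.8 194.2  67.8]
252 283 [650.8 288.4  55. ]
286 172 [ 596.7 -193.9   45.1]
293 204 [557.8 -33.4  55.4]
```

View pics/c1.png

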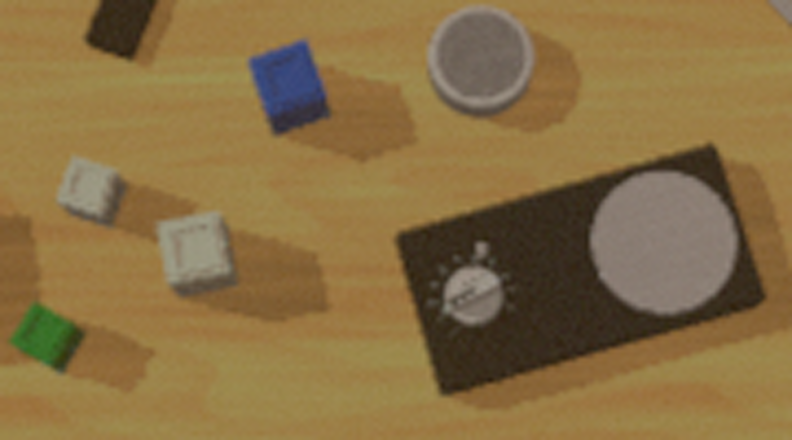

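View pics/c2.png

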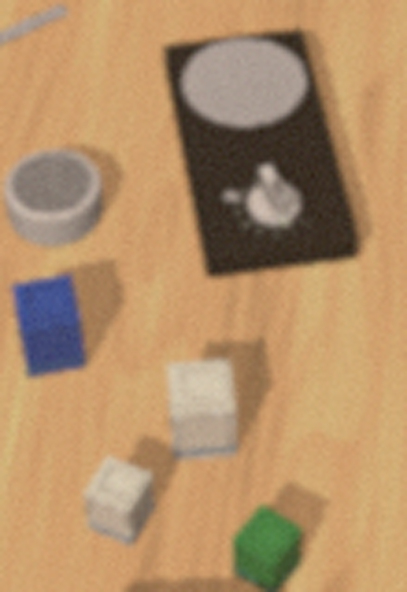

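The crops confirm it. The larger white cup at top (229,207) stands mouth down with its square foot rim up and the mouth line at the bottom, and its top measures about 68 mm. The smaller one at top (205,193) is only about 50 mm high, so it is the look-alike. I'll go up, then over to the warmer, and look with the wrist camera.

```bash
python3 -m inch '[{"z":-0.2},{"z":-0.2},{"x":0.174,"y":-0.156},{"x":0.174,"y":-0.156},{"x":0.174,"y":-0.156},{"x":0.174,"y":-0.156},{"x":0.174,"y":-0.156},{"x":0.174,"y":-0.156},{"x":0.174,"y":-0.156},{"x":0.174,"y":-0.156},{"x":0.174,"y":-0.156},{"x":0.174,"y":-0.156}]'
python3 - <<'E'
from h import *
s=r.read_state();print(s['eef_pos'].round(1),s['ee_rot'].round(3),s['q'].round(3))
p,d=snap('wrist','w1')
cv2.imwrite('pics/w1.png',p)
E
```

```text
[ 154.4 -605.3  222. ] [-3.116 -0.391  0.   ] [ 1.298  0.333 -0.065  1.461  0.022  1.35  -0.088]validation failed for argument at $[0]...
```

View pics/w1.png

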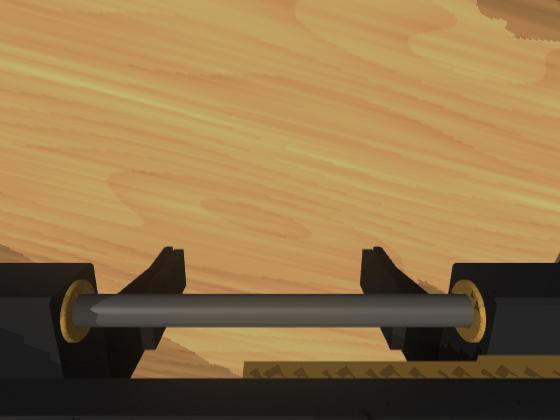

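The call was refused and the arm hasn't moved: the wrist picture shows only bare veneer, with the fingers at (170,290) and (375,290). I'll give every row all of its keys.

```bash
python3 -m inch '[{"x":0,"y":0,"z":-0.2,"wx":0,"wy":0,"wz":0,"hand":87},{"x":0,"y":0,"z":-0.2,"wx":0,"wy":0,"wz":0,"hand":87}]'
```

```text
time: 0.45
eef_pos: [154.4, -605.2, 323.3]
ee_rot: [-3.116, -0.391, 0.0]
contact_force: [0.2, -1.0, 0.4]
opening: 86.8
gripper_force: 0.0
```

```bash
python3 -m inch '[{"x":0.174,"y":-0.156,"z":0,"wx":0,"wy":0,"wz":0,"hand":87},{"x":0.174,"y":-0.156,"z":0,"wx":0,"wy":0,"wz":0,"hand":87},{"x":0.174,"y":-0.156,"z":0,"wx":0,"wy":0,"wz":0,"hand":87},{"x":0.174,"y":-0.156,"z":0,"wx":0,"wy":0,"wz":0,"hand":87},{"x":0.174,"y":-0.156,"z":0,"wx":0,"wy":0,"wz":0,"hand":87},{"x":0.174,"y":-0.156,"z":0,"wx":0,"wy":0,"wz":0,"hand":87},{"x":0.174,"y":-0.156,"z":0,"wx":0,"wy":0,"wz":0,"hand":87},{"x":0.174,"y":-0.156,"z":0,"wx":0,"wy":0,"wz":0,"hand":87},{"x":0.174,"y":-0.156,"z":0,"wx":0,"wy":0,"wz":0,"hand":87},{"x":0.174,"y":-0.156,"z":0,"wx":0,"wy":0,"wz":0,"hand":87},{"x":0,"y":0,"z":0,"wx":0,"wy":0,"wz":0,"hand":87}]'
python3 - <<'E'
from h import *
s=r.read_state();print(s['eef_pos'].round(1),s['ee_rot'].round(3),s['q'].round(3))
p,d=snap('wrist','w1')
for P in [(598,-203,43),(556,-38,74),(600,185,72)]: print(proj('w1',P))
E
```

```text
time: 1.82
eef_pos: [481.2, -115.4, 322.5]
ee_rot: [-3.114, -0.404, -0.001]
contact_force: [-0.8, -0.8, 0.1]
opening: 87.1
gripper_force: 0.0
[ 481.2 -115.4  322.5] [-3.114e+00 -4.040e-01 -1.000e-03] [ 0.726  0.041 -0.594  1.601  0.022  1.506 -1.182]
(np.float64(370.65631113371217), np.float64(90.20204194046991))
(np.float64(220.64923709608522), np.float64(87.98121305432868))
(np.float64(14.084351793546148), np.float64(-15.846576374674584))
```

```bash
python3 - <<'E'
from h import *
a=load('w1')['p'][20:220,150:416]
cv2.imwrite('pics/c3.png',cv2.resize(a,None,fx=3,fy=3,interpolation=cv2.INTER_CUBIC))
E
python3 -m inch '[{"x":0.06,"y":-0.2,"z":0,"wx":0,"wy":0,"wz":0,"hand":87},{"x":0.06,"y":-0.2,"z":0,"wx":0,"wy":0,"wz":0,"hand":87},{"x":0.06,"y":-0.2,"z":0,"wx":0,"wy":0,"wz":0,"hand":87},{"x":0.06,"y":-0.2,"z":0,"wx":0,"wy":0,"wz":0,"hand":87},{"x":0,"y":0,"z":0,"wx":0,"wy":0,"wz":0,"hand":87}]'
python3 - <<'E'
from h import *
p,d=snap('wrist','w2'); print(r.read_state()['eef_pos'])
for P in [(598,-203,43),(556,-38,74),(600,185,72)]: print(proj('w2',P))
E
```

```text
time: 2.5
eef_pos: [487.7, 91.5, 322.7]
ee_rot: [-3.116, -0.399, -0.001]
contact_force: [0.1, -0.2, -0.1]
opening: 87.0
gripper_force: 0.0
[488.11827946  88.75847929 322.50192932]
(np.float64(530.4549687107938), np.float64(140.58323476053312))
(np.float64(398.45848048136963), np.float64(142.6449554452278))
(np.float64(213.03895024225068), np.float64(47.777760006567945))
```

View pics/c3.png

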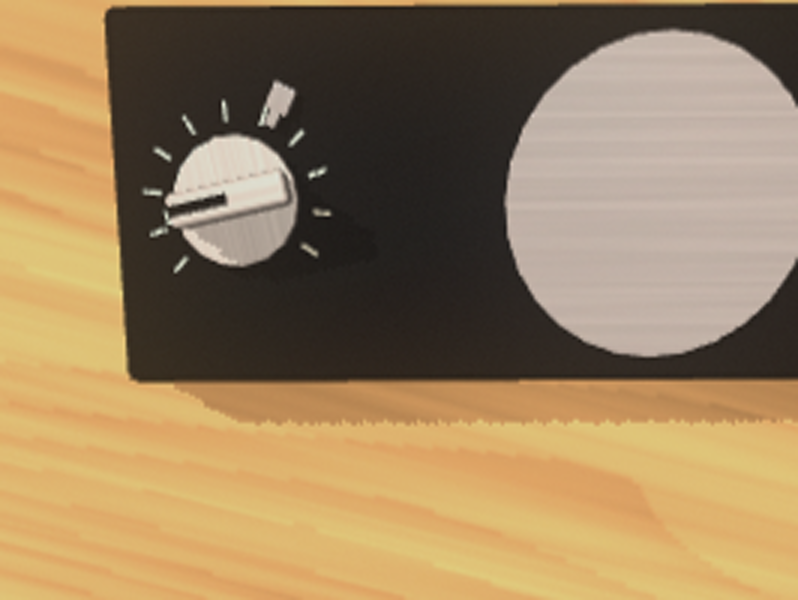

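The wrist view shows the dial disc centred at crop (235,200). Its bar and black line point left to (168,212), and the steel marker runs from inner tip (266,123) to outer end (284,88). The plate is at about (655,193). Next is the second view, with the cup.

Run:
```python
from h import *
a=load('w2')['p'][0:200,150:416]
b=load('w2')['p'][60:210,340:500]
cv2.imwrite('pics/c4.png',cv2.resize(a,None,fx=3,fy=3,interpolation=cv2.INTER_CUBIC))
```

```text
(no output)
```

View pics/c4.png

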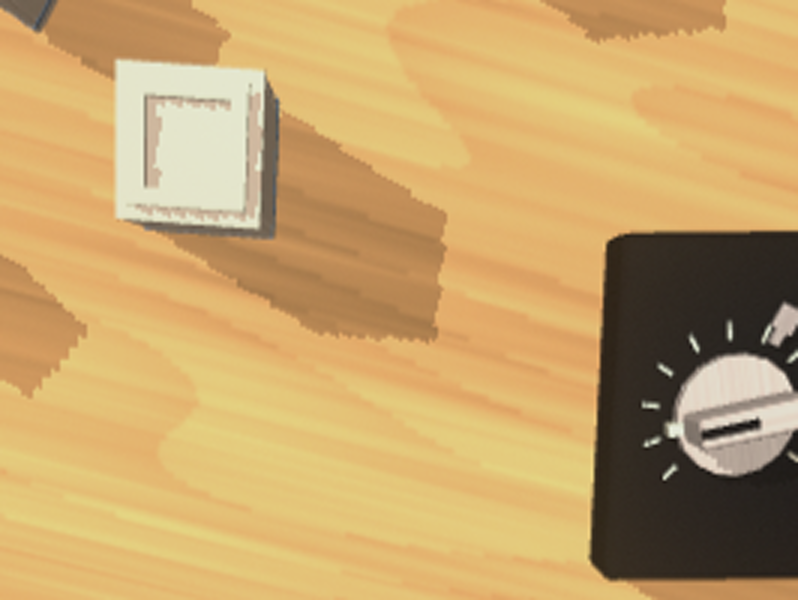

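The second view shows the cup's shoulder corners at crop (116,60), (267,70), (262,231) and (117,219). The dial disc is centred at (737,414) and the pointer nose is at (672,428).

```bash
cat >> h.py <<'E'
def tri(obs):
    A=[];b=[]
    for f,u,v in obs:
        L=load(f); fx,fy,cx,cy=L['k']; T=L['T']; w=T[:3,:3]@np.array([(u-cx)/fx,(v-cy)/fy,1]); w/=np.linalg.norm(w)
        M=np.eye(3)-np.outer(w,w); A.append(M); b.append(M@T[:3,3])
    return np.linalg.lstsq(np.vstack(A),np.hstack(b),rcond=None)[0]
w1=lambda u,v:('w1',u/3+150,v/3+20)
w2=lambda u,v:('w2',u/3+150,v/3)
c1=lambda u,v:('top0',u/4.4+185,v/4.4+150)
E
python3 - <<'E'
from h import *
az=lambda a,b:np.degrees(np.arctan2(b[1]-a[1],b[0]-a[0])).round(1)
print('disc',tri([w1(234.5,200),w2(737,414)]).round(1), [pt(*w,z=48).round(1)[:2] for w in (w1(234.5,200),w2(737,414))])
m=[pt(*w1(266,123),z=44),pt(*w1(284,88),z=44)];print('marker',m,az(*m))
D=pt(*w1(234.5,200),z=48); print([np.linalg.norm((q-D)[:2]) for q in m],[az(D,q) for q in m])
n=pt(*w2(672,428),z=45);D2=pt(*w2(737,414),z=48);print('ptr',n,np.linalg.norm((n-D2)[:2]),az(D2,n))
l=[pt(*w1(227,199),z=74),pt(*w1(168,212),z=74)];print('line w1',l,az(*l))
l=[pt(*w2(760,424),z=74),pt(*w2(702,437),z=74)];print('line w2',l,az(*l))
P=pt(*w1(654,192),z=43);print('plate',P,np.linalg.norm((P-D)[:2]),az(D,P), 'warmer edge az',az(pt(*w1(130,380),z=40),pt(*w1(797,378),z=40)))
# plate by ellipse fit
p=load('w1')['p'];g=cv2.cvtColor(p,cv2.COLOR_BGR2GRAY);hsv=cv2.cvtColor(p,cv2.COLOR_BGR2HSV)
mk=((g>110)&(hsv[...,1]<60)).astype(np.uint8);mk[:,:310]=0;mk[160:]=0
c=max(cv2.findContours(mk,0,1)[0],key=cv2.contourArea);w=np.array([pt('w1',*q[0],z=43)[:2] for q in c]);print('plate fit',cv2.minEnclosingCircle(w.astype(np.float32)))
C=[(116,60),(267,70),(262,231),(117,219)]
Q=np.array([pt(*w2(*q),z=68) for q in C]);print('cup',Q.mean(0),[np.linalg.norm(Q[i]-Q[i-1]).round(1) for i in range(4)],[az(Q[i-1],Q[i]) for i in range(4)])
print('cup tri',tri([w2(190,145),c1(196,243)]), pt(*w2(190,120)), pt('w2',213,30),'plate depth',pt(*w1(654,192)))
s=r.read_state();print(R.from_rotvec(s['ee_rot']).as_matrix().round(3))
E
```

```text
disc [559.7 -42.3  47.8] [array([559.5, -42.4]), array([559.8, -42.3])]
marker [array([589.5638865 , -47.30498033,  44.        ]), array([603.19787626, -51.04312252,  44.        ])] -15.3
[np.float64(30.460539215281052), np.float64(44.54473385797112)] [np.float64(-9.3), np.float64(-11.2)]
ptr [547.96305462 -19.94450588  45.        ] 25.286551067652063 118.0
line w1 [array([559.03087775, -42.87435985,  74.        ]), array([549.25740143, -23.25117332,  74.        ])] 116.5
line w2 [array([558.76228079, -42.80337226,  74.        ]), array([548.69502229, -23.36626882,  74.        ])] 117.4
plate [ 603.68597462 -197.77071689   43.        ] 161.5619552090157 -74.1 warmer edge az -75.1
plate fit ((601.8092041015625, -200.14979553222656), 59.7820930480957)
cup [599.44296754 184.99785735  68.        ] [np.float64(52.0), np.float64(52.5), np.float64(52.9), np.float64(52.5)] [np.float64(11.2), np.float64(-78.8), np.float64(-168.9), np.float64(100.1)]
cup tri [597.90611552 181.26580456  82.05618884] [607.89933507 187.05624902  67.60153531] [616.77538067 188.68452292  71.33199196] plate depth [ 603.59556634 -197.57153883   43.86413025]
[[ 0.969  0.249 -0.   ]
 [ 0.249 -0.969 -0.   ]
 [-0.     0.    -1.   ]]
```

The measurements agree with the description:
- **Cup:** (599.4, 185), sides along azimuth 11°, 52.5 mm square, top at 68–71 mm.
- **Dial axis:** (559.7, -42.3), disc at 48 mm.
- **Plate:** (602, -200.5), at 43.9 mm by depth.
- **Turn:** pointer azimuth 117°, marker about -10.5°.

The plan is two quarter turns about the closing axis, with the cup laid on its side in between. First I tilt the tool 50° outward.

```bash
python3 -m inch '[{"x":0.1,"y":-0.2,"z":0,"wx":0,"wy":0,"wz":0.0194,"hand":87},{"x":0.1,"y":-0.1,"z":0,"wx":0,"wy":0,"wz":0,"hand":87},{"x":0,"y":0,"z":0,"wx":0,"wy":0.0463,"wz":0,"hand":87},{"x":0,"y":0,"z":0,"wx":0,"wy":0.0463,"wz":0,"hand":87},{"x":0,"y":0,"z":0,"wx":0,"wy":0.0463,"wz":0,"hand":87},{"x":0,"y":0,"z":0,"wx":0,"wy":0.0463,"wz":0,"hand":87},{"x":0,"y":0,"z":0,"wx":0,"wy":0.0463,"wz":0,"hand":87},{"x":0,"y":0,"z":0,"wx":0,"wy":0.0463,"wz":0,"hand":87},{"x":0,"y":0,"z":0,"wx":0,"wy":0,"wz":0,"hand":87}]'
cat >> h.py <<'E'
def plan(G,az=None,tilt=None,back=0):
    """tool-frame turn (shares of pi), then shift (shares of 250mm) in the target tool axes, to bring the grasp point to G, 'back' mm short"""
    s=r.read_state(); M=R.from_rotvec(s['ee_rot']).as_matrix()
    if az is None: T=M
    else:
        a,t=np.radians([az,tilt]); u=np.array([np.cos(a),np.sin(a),0]); dn=np.array([0,0,-1.])
        z=np.sin(t)*u+np.cos(t)*dn; x=np.cos(t)*u-np.sin(t)*dn; T=np.c_[x,np.cross(z,x),z]
    turn=R.from_matrix(M.T@T).as_rotvec()/np.pi
    tcp=np.array(G)+(r.grasp_offset-back)*T[:,2]
    print('now',s['eef_pos'].round(1),'az',np.degrees(np.arctan2(M[1,0],M[0,0])).round(2),'tilt',np.degrees(np.arctan2(M[2,0],-M[2,2])).round(2),'q',s['q'].round(2))
    print('tcp target',tcp.round(1),'turn',turn.round(4),'shift(target axes)',(T.T@(tcp-s['eef_pos'])/250).round(4), 'grasp pt now',(s['eef_pos']-r.grasp_offset*M[:,2]).round(1))
E
python3 -c "
from h import *
plan((599.4,185,42),11,50,130)"
```

```text
time: 3.68
eef_pos: [518.3, 171.0, 319.1]
ee_rot: [-2.773, -0.263, -1.276]
contact_force: [0.4, -0.3, 0.2]
opening: 86.9
gripper_force: 0.0
now [518.3 171.  319.1] az 10.9 tilt 49.43 q [ 0.22 -0.5  -0.59  2.23 -0.17  0.48 -1.7 ]
tcp target [515.7 168.7 113.5] turn [ 0.001   0.0032 -0.0004] shift(target axes) [-0.6377  0.0071  0.5193] grasp pt now [504.4 168.4 331.3]
```

```bash
python3 -m inch '[{"x":-0.1275,"y":0.0014,"z":0.104,"wx":0,"wy":0,"wz":0,"hand":87},{"x":-0.1275,"y":0.0014,"z":0.104,"wx":0,"wy":0,"wz":0,"hand":87},{"x":-0.1275,"y":0.0014,"z":0.104,"wx":0,"wy":0,"wz":0,"hand":87},{"x":-0.1275,"y":0.0014,"z":0.104,"wx":0,"wy":0,"wz":0,"hand":87},{"x":-0.1275,"y":0.0014,"z":0.104,"wx":0,"wy":0,"wz":0,"hand":87},{"x":0,"y":0,"z":0,"wx":0,"wy":0,"wz":0,"hand":87},{"x":0,"y":0,"z":0,"wx":0,"wy":0,"wz":0,"hand":87}]'
python3 -c "
from h import *
plan((599.4,185,42),11,50,0)
p,d=snap('wrist','w3')"
```

```text
time: 4.55
eef_pos: [521.4, 174.0, 161.6]
ee_rot: [-2.784, -0.263, -1.262]
contact_force: [-0.6, -0.0, 0.3]
opening: 86.7
gripper_force: 0.0
now [521.4 174.  161.6] az 10.92 tilt 48.76 q [ 0.66 -0.35 -1.11  2.41 -0.44  0.08 -1.51]
tcp target [613.5 187.7  30. ] turn [ 0.0019  0.0069 -0.0003] shift(target axes) [-0.1643  0.0165  0.6233] grasp pt now [507.6 171.5 173.9]
```

The arm runs into its elbow and wrist limits close in, so I'll work further out, with the approach still well clear of the cup.

```bash
python3 -m inch '[{"x":0.1,"y":0.005,"z":0.12,"wx":0,"wy":0,"wz":0,"hand":87},{"x":-0.04,"y":0.005,"z":0.12,"wx":0,"wy":0.007,"wz":0,"hand":87},{"x":-0.04,"y":0,"z":0.05,"wx":0,"wy":0,"wz":0,"hand":87},{"x":-0.04,"y":0,"z":0,"wx":0,"wy":0,"wz":0,"hand":87},{"x":0,"y":0,"z":0,"wx":0,"wy":0,"wz":0,"hand":87}]'
python3 -c "
from h import *
plan((599.4,185,42),11,50,60)"
```

```text
time: 5.22
eef_pos: [543.0, 181.4, 141.6]
ee_rot: [-2.797, -0.271, -1.245]
contact_force: [0.5, -0.3, -0.1]
opening: 86.9
gripper_force: 0.0
now [543.  181.4 141.6] az 11.42 tilt 47.93 q [ 1.   -0.33 -1.41  2.36 -1.26  0.07 -0.69]
tcp target [568.3 179.   68.5] turn [0.0026 0.0115 0.0016] shift(target axes) [-0.1612  0.0288  0.2628] grasp pt now [529.4 178.9 154.2]
```

```bash
cat > kin.py <<'E'
import numpy as np
from scipy.optimize import least_squares
from scipy.spatial.transform import Rotation as R
LO=np.array([-2.6,-.5,-1.47,.16,-1.27,.06,-2.6]);HI=np.array([2.6,2.12,1.34,2.42,4.41,2.06,2.6])
def fk(q,sg,p):
    h,a,b,L,e=p; ry=lambda t:R.from_euler('y',t); rz=lambda t:R.from_euler('z',t)
    A=rz(sg[0]*q[0]); pos=np.array([0,0,h]); 
    A=A*ry(q[1])*rz(sg[1]*q[2]); pos=pos+A.apply([e,0,a])
    A=A*ry(q[3])*rz(sg[2]*q[4]); pos=pos+A.apply([-e,0,b])
    A=A*ry(q[5]); A=A*rz(sg[3]*q[6]); pos=pos+A.apply([0,0,L]); return pos,A
E
python3 - <<'E'
from kin import *
import itertools, json
from workcell import r
s=r.read_state()
D=[([1.298,.333,-.065,1.461,.022,1.35,-.088],[154.4,-605.3,222],[-3.116,-.391,0]),
([.726,.041,-.594,1.601,.022,1.506,-1.182],[481.2,-115.4,322.5],[-3.114,-.404,-.001]),
([.22,-.5,-.59,2.23,-.17,.48,-1.70],[518.3,171,319.1],[-2.773,-.263,-1.276]),
([.66,-.35,-1.11,2.41,-.44,.08,-1.51],[521.4,174,161.6],[-2.784,-.263,-1.262]),
(s['q'],s['eef_pos'],s['ee_rot'])]
best=None
for sg in itertools.product([1,-1],repeat=4):
    def f(p):
        o=[]
        for q,x,w in D:
            P,A=fk(q,sg,p[:5]); A=A*R.from_euler('z',p[5]); o+=list((P-x))+list(100*((R.from_rotvec(w).inv()*A).as_rotvec()))
        return o
    for off in (0,1.57,3.14,-1.57):
        k=least_squares(f,[340,350,350,250,0,off])
        if best is None or k.cost<best[0]: best=(k.cost,sg,k.x,np.round(k.fun,1))
print(best)
json.dump([best[1],list(best[2])],open('kin.json','w'))
E
```

```text
(np.float64(3203.7793058970688), (-1, -1, -1, -1), array([294.04348682, 374.97719539, 483.49699419, 313.51419072,
         4.4167176 ,  -4.70986324]), array([36.9, 38.2,  9.1,  0.1, -0.1,  0.1, 13.6, 41.9,  5.9, -0.1,  0. ,
        0.3,  3.3, 30. ,  0.2, -0.3,  0.7, -0.1, -3.4, 21.1, -6.5,  0.3,
        0. , -0.5, -3.9,  5.3, -8.7,  0. , -0. ,  0.3]))
```

```bash
cat > kin.py <<'E'
import numpy as np
from scipy.optimize import least_squares
from scipy.spatial.transform import Rotation as R
LO=np.array([-2.6,-.5,-1.47,.16,-1.27,.06,-2.6]);HI=np.array([2.6,2.12,1.34,2.42,4.41,2.06,2.6])
ry=lambda t:R.from_euler('y',t); rz=lambda t:R.from_euler('z',t)
P0=np.array([0,0,294, 0,0,375, 0,0,480, 0,0,313.])
def fk(q,p):
    A=rz(-q[0]); pos=A.apply(p[0:3]); A=A*ry(q[1])*rz(-q[2]); pos=pos+A.apply(p[3:6])
    A=A*ry(q[3])*rz(-q[4]); pos=pos+A.apply(p[6:9]); A=A*ry(q[5]); pos=pos+A.apply(p[9:12]); return pos,A*rz(-q[6]+np.pi/2)
E
python3 - <<'E'
from kin import *
from workcell import r
s=r.read_state()
D=[([1.298,.333,-.065,1.461,.022,1.35,-.088],[154.4,-605.3,222]),([.726,.041,-.594,1.601,.022,1.506,-1.182],[481.2,-115.4,322.5]),
([.22,-.5,-.59,2.23,-.17,.48,-1.70],[518.3,171,319.1]),([.66,-.35,-1.11,2.41,-.44,.08,-1.51],[521.4,174,161.6]),(s['q'],s['eef_pos'])]
k=least_squares(lambda p:np.r_[np.concatenate([fk(q,p)[0]-x for q,x in D]),.02*(p-P0)*np.tile([1,1,.2],4)],P0)
print(k.x.round(1),k.fun[:15].round(1)); np.save('kin.npy',k.x)
p=k.x
def ik(G,az,t,n=60):
    a,t=np.radians([az,t]);u=np.array([np.cos(a),np.sin(a),0]);dn=np.array([0,0,-1.]);z=np.sin(t)*u+np.cos(t)*dn;x=np.cos(t)*u-np.sin(t)*dn
    T=R.from_matrix(np.c_[x,np.cross(z,x),z]);tcp=np.array(G)+18.7*z;rng=np.random.default_rng(0);b=None
    for i in range(n):
        q0=LO+(HI-LO)*rng.random(7)
        f=lambda q:np.r_[(fk(q,p)[0]-tcp)/100,(T.inv()*fk(q,p)[1]).as_rotvec(), .003*(q-(LO+HI)/2)/(HI-LO)]
        kk=least_squares(f,q0,bounds=(LO,HI),max_nfev=60)
        if b is None or kk.cost<b.cost:b=kk
    return np.abs(b.fun[:6]).max().round(3),b.x.round(2)
for rr in (500,570,640,710):
  for t in (50,35,20,-30,-45,-60): 
    for dz in (35,): print(rr,t,*ik((rr*.956,rr*.292,dz),11,t,8))
E
```

```text
[ 3.000e-01 -1.610e+01  2.573e+02 -1.110e+01 -2.610e+01  4.590e+02
  4.500e+00 -1.300e+00  4.950e+02 -2.600e+00 -1.300e+00  3.578e+02] [ 0.8  0.3  0.8 -0.  -0.8 -0.8  0.2 -1.2  0.4 -0.6  1.2 -0.   0.4 -0.1
 -0.4]
500 50 0.275 [ 0.3   0.09 -0.69  2.42  0.92  0.09 -2.6 ]
500 35 0.059 [-0.4   0.06 -0.07  2.42  0.81  0.17 -2.6 ]
500 20 0.0 [-0.25  0.12 -0.2   2.26  0.26  0.44 -2.05]
500 -30 0.0 [-0.27  0.65 -0.1   1.55 -0.02  1.45 -1.73]
500 -45 0.0 [-0.28  0.85 -0.07  1.35 -0.05  1.73 -1.71]
500 -60 0.0 [-0.28  1.04 -0.05  1.15 -0.09  1.99 -1.71]
570 50 0.022 [ 0.66  0.58 -1.23  2.42  2.21  0.75  2.6 ]
570 35 0.0 [-1.26  0.28  0.86  2.32 -0.92  0.06 -0.96]
570 20 0.0 [-0.27  0.25 -0.17  2.1   0.27  0.46 -2.03]
570 -30 0.0 [-0.27  0.78 -0.09  1.34 -0.02  1.54 -1.73]
570 -45 0.0 [-0.28  0.98 -0.08  1.1  -0.05  1.84 -1.72]
570 -60 0.063 [-0.3   1.13 -0.02  0.92 -0.11  2.06 -1.7 ]
640 50 0.0 [-0.65  0.36  0.18  2.32  2.69  0.41  1.75]
640 35 0.0 [-0.89  0.35  0.5   2.16 -0.1   0.08 -1.75]
640 20 0.0 [-0.23  0.38 -0.2   1.93  0.3   0.51 -2.02]
640 -30 0.0 [-0.28  0.92 -0.1   1.09 -0.    1.65 -1.74]
640 -45 0.0 [-0.28  1.15 -0.09  0.78 -0.03  1.99 -1.73]
640 -60 0.193 [-0.31  1.19 -0.    0.74 -0.13  2.06 -1.71]
710 50 0.0 [-0.57  0.46  0.14  2.15  2.67  0.34  1.8 ]
710 35 0.0 [-0.35  0.43 -0.08  1.97  0.87  0.21 -2.6 ]
710 20 0.0 [-0.25  0.5  -0.18  1.75  0.29  0.57 -1.99]
710 -30 0.0 [-0.28  1.09 -0.11  0.77  0.02  1.8  -1.74]
710 -45 0.087 [-0.34  1.28  0.08  0.5  -0.17  2.06 -1.69]
710 -60 0.328 [-0.31  1.27  0.04  0.53 -0.16  2.06 -1.71]
```

```bash
cat >> kin.py <<'E'
p=None
def Tm(az,t):
    a,t=np.radians([az,t]);u=np.array([np.cos(a),np.sin(a),0]);dn=np.array([0,0,-1.]);z=np.sin(t)*u+np.cos(t)*dn;x=np.cos(t)*u-np.sin(t)*dn
    return np.c_[x,np.cross(z,x),z]
def solve(T,G,q0,p):
    tcp=np.array(G)+18.7*T[:,2]; T=R.from_matrix(T)
    f=lambda q:np.r_[(fk(q,p)[0]-tcp)/100,(T.inv()*fk(q,p)[1]).as_rotvec(),.003*(q-q0)]
    k=least_squares(f,np.clip(q0,LO+1e-3,HI-1e-3),bounds=(LO,HI),max_nfev=40); return np.abs(k.fun[:6]).max(),k.x
E
python3 - <<'E'
from kin import *
p=np.load('kin.npy')
for name,G in (('cup',(599,185,42)),('near',(500,120,40)),('plate',(602,-200,85))):
  pa=np.degrees(np.arctan2(G[1],G[0]))
  for rel in range(0,360,45):
    best=(-1,)
    for flip in (0,180):
      az0=pa+rel
      q=np.array([-np.radians(pa),.4,-.1,1.6,0,1.2,0]); 
      q[6]=((np.radians(rel+flip)*-1+np.pi/2+np.pi)%(2*np.pi))-np.pi
      T0=Tm(az0,0)@R.from_euler('z',flip,degrees=True).as_matrix()
      e,q=solve(T0,G,q,p)
      if e>.01: continue
      t=0
      while t<90:
        e,q2=solve(Tm(az0,t+5)@R.from_euler('z',flip,degrees=True).as_matrix(),G,q,p)
        if e>.01: break
        t+=5;q=q2
      if t>best[0]: best=(t,flip,q.round(2))
    print(name,rel,*best)
E
```

```text
cup 0 90 180 [ 0.44  1.18 -0.71  2.34  3.48  1.58 -0.88]
cup 45 90 0 [ 1.03  1.31 -0.91  1.98 -1.23  0.73  1.31]
cup 90 90 0 [ 0.46  1.24 -0.5   1.31 -0.83  1.59  0.81]
cup 135 65 0 [ 0.1   1.28 -0.51  0.79 -0.24  2.02  0.78]
cup 180 45 0 [-0.17  1.14 -0.44  0.83  0.26  2.01  1.35]
cup 225 65 180 [-0.78  1.28  0.44  0.82  0.21  2.04 -0.9 ]
cup 270 90 180 [-1.09  1.22  0.34  1.35  0.85  1.71 -0.92]
cup 315 90 180 [-0.99  0.96  0.04  2.02  1.68  1.52 -1.41]
near 0 35 180 [ 0.2   0.1  -0.58  2.42  1.34  0.13  0.15]
near 45 90 0 [ 1.26  1.24 -0.82  2.17 -1.18  0.82  1.4 ]
near 90 90 0 [ 0.59  1.12 -0.4   1.6  -0.84  1.59  1.  ]
near 135 85 0 [ 0.33  1.33 -0.61  1.06 -0.3   2.06  0.79]
near 180 60 0 [-0.07  1.1  -0.43  1.08  0.18  2.06  1.31]
near 225 85 180 [-0.97  1.4   0.73  1.11  0.11  2.06 -0.79]
near 270 90 180 [-1.    1.08  0.14  1.62  0.88  1.76 -1.16]
near 315 90 180 [-0.93  0.94 -0.14  2.21  1.58  1.69 -1.57]
plate 0 90 180 [ 1.51  1.55 -1.1   2.37  3.6   1.25 -0.36]
plate 45 90 0 [ 1.67  1.24 -0.97  2.01 -1.25  0.71  1.25]
plate 90 90 0 [ 1.06  1.16 -0.47  1.33 -0.9   1.62  0.78]
plate 135 65 0 [ 0.76  1.27 -0.66  0.76 -0.17  2.06  0.68]
plate 180 45 0 [ 0.37  1.09 -0.26  0.79  0.13  2.06  1.42]
plate 225 65 180 [-0.28  1.36  0.88  0.81 -0.08  2.06 -0.68]
plate 270 90 180 [-0.44  1.14  0.31  1.37  0.91  1.75 -0.89]
plate 315 90 180 [-0.31  0.85 -0.02  2.05  1.71  1.55 -1.33]
```

The fitted kinematics show that sideways (tangential) tilts of ±45° are comfortable everywhere, and radial tilts are not. I'll retreat, straighten the tool, yaw it 90° so it closes along the radial direction, and make both quarter turns in the y–z plane.

```bash
python3 -m inch '[{"x":0.16,"y":0,"z":-0.16,"wx":0,"wy":0,"wz":0,"hand":87},{"x":0.16,"y":0,"z":-0.16,"wx":0,"wy":0,"wz":0,"hand":87},{"x":0.16,"y":0,"z":0,"wx":0,"wy":-0.0445,"wz":0,"hand":87},{"x":0,"y":0,"z":0,"wx":0,"wy":-0.0445,"wz":0,"hand":87},{"x":0,"y":0,"z":0,"wx":0,"wy":-0.0445,"wz":0,"hand":87},{"x":0,"y":0,"z":0,"wx":0,"wy":-0.0445,"wz":0,"hand":87},{"x":0,"y":0,"z":0,"wx":0,"wy":-0.0445,"wz":0,"hand":87},{"x":0,"y":0,"z":0,"wx":0,"wy":-0.0445,"wz":0,"hand":87},{"x":0,"y":0,"z":0,"wx":0,"wy":0,"wz":0,"hand":87}]'
python3 -c "
from h import *
plan((592,148,200),101,0,0)"
```

```text
time: 6.35
eef_pos: [484.4, 163.3, 283.2]
ee_rot: [-3.106, -0.311, -0.162]
contact_force: [0.4, -0.7, 0.5]
opening: 86.9
gripper_force: 0.0
now [484.4 163.3 283.2] az 11.4 tilt 5.99 q [ 1.5  -0.5  -1.47  1.7  -0.53  1.41 -1.29]
tcp target [592.  148.  181.3] turn [ 0.0245 -0.0277 -0.4972] shift(target axes) [-0.1421  0.4108  0.4078] grasp pt now [482.5 162.8 301.8]
```

```bash
python3 -m inch '[{"x":0,"y":0,"z":0,"wx":0.0025,"wy":-0.0028,"wz":-0.05,"hand":87},{"x":0,"y":0,"z":0,"wx":0.0025,"wy":-0.0028,"wz":-0.05,"hand":87},{"x":0,"y":0,"z":0,"wx":0.0025,"wy":-0.0028,"wz":-0.05,"hand":87},{"x":0,"y":0,"z":0,"wx":0.0025,"wy":-0.0028,"wz":-0.05,"hand":87},{"x":0,"y":0,"z":0,"wx":0.0025,"wy":-0.0028,"wz":-0.05,"hand":87},{"x":0,"y":0,"z":0,"wx":0.0025,"wy":-0.0028,"wz":-0.05,"hand":87},{"x":0,"y":0,"z":0,"wx":0.0025,"wy":-0.0028,"wz":-0.05,"hand":87},{"x":0,"y":0,"z":0,"wx":0.0025,"wy":-0.0028,"wz":-0.05,"hand":87},{"x":0,"y":0,"z":0,"wx":0.0025,"wy":-0.0028,"wz":-0.05,"hand":87},{"x":0,"y":0,"z":0,"wx":0.0025,"wy":-0.0028,"wz":-0.05,"hand":87},{"x":0,"y":0,"z":0,"wx":0,"wy":0,"wz":0,"hand":87}]'
python3 -c "
from h import *
plan((592,148,200),101,0,0)"
```

```text
time: 7.72
eef_pos: [459.0, 156.5, 288.8]
ee_rot: [1.977, 2.426, 0.031]
contact_force: [0.3, -0.3, 0.0]
opening: 86.7
gripper_force: 0.0
now [459.  156.5 288.8] az 101.66 tilt 0.18 q [ 1.51 -0.5  -1.47  1.68 -0.51  1.5   0.28]
tcp target [592.  148.  181.3] turn [ 0.0073 -0.001   0.0037] shift(target axes) [-0.1349  0.5157  0.4301] grasp pt now [458.6 156.4 307.5]
```

```bash
python3 -m inch '[{"x":-0.02,"y":0.2,"z":0,"wx":0.0073,"wy":0,"wz":0.0037,"hand":87},{"x":-0.04,"y":0.2,"z":0.05,"wx":0,"wy":0,"wz":0,"hand":87},{"x":-0.04,"y":0.2,"z":0.1,"wx":0,"wy":0,"wz":0,"hand":87},{"x":-0.04,"y":0.2,"z":0.1,"wx":0,"wy":0,"wz":0,"hand":87},{"x":0,"y":0,"z":0,"wx":0,"wy":0,"wz":0,"hand":87},{"x":0,"y":0,"z":0,"wx":0,"wy":0,"wz":0,"hand":87}]'
python3 -c "
from h import *
plan((592,148,200),101,0,0)"
```

```text
time: 8.48
eef_pos: [510.5, 120.3, 280.5]
ee_rot: [1.943, 2.358, 0.185]
contact_force: [0.2, 0.4, -0.5]
opening: 87.2
gripper_force: 0.0
now [510.5 120.3 280.5] az 101.07 tilt 0.85 q [ 1.6  -0.5  -1.47  1.71 -0.57  1.37  0.38]
tcp target [592.  148.  181.3] turn [ 0.046  -0.0047  0.    ] shift(target axes) [0.0467 0.341  0.3967] grasp pt now [508.  119.5 299. ]
```

```bash
cat >> kin.py <<'E'
def jac(q,p):
    P,A=fk(q,p);J=np.zeros((6,7))
    for i in range(7):
        d=q.copy();d[i]+=1e-5;P2,A2=fk(d,p);J[:3,i]=(P2-P)/1e-5/300;J[3:,i]=(A2*A.inv()).as_rotvec()/1e-5
    return J,P,A
def sim(q,P1,T1,p,n=40):
    q=np.array(q,float)
    for k in range(n,0,-1):
        J,P,A=jac(q,p); e=np.r_[(P1-P)/300,(R.from_matrix(T1)*A.inv()).as_rotvec()]/k
        q=q+J.T@np.linalg.solve(J@J.T+1e-5*np.eye(6),e)
    return q,np.linalg.norm(fk(q,p)[0]-P1)
E
python3 - <<'E'
from kin import *
from workcell import r
p=np.load('kin.npy');s=r.read_state();q=s['q'];M=R.from_rotvec(s['ee_rot']).as_matrix()
J,P,A=jac(q,p);N=np.linalg.svd(J)[2][-1];print('null',N.round(2),P.round(0))
for d in ([100,0,0],[0,100,0],[0,-100,0],[0,0,-100],[0,0,100],[100,0,-100],[100,-100,-60],[100,-200,-60],[-50,-150,0],[0,-250,0],[0,-400,0]):
    print(d,*[x.round(2) for x in sim(q,s['eef_pos']+d,M,p)])
for nm,(az,t) in dict(yaw45=(55,0),yaw0=(11,0),tp=(101,40),tm=(101,-40),t2=(11,40),t3=(11,-40)).items(): print(nm,*[x.round(2) for x in sim(q,s['eef_pos'],Tm(az,t),p)])
E
```

```text
null [ 0.18 -0.54  0.29  0.   -0.57  0.25  0.46] [513. 121. 279.]
[100, 0, 0] [ 2.   -0.59 -1.76  1.48 -0.65  1.41  0.43] 0.01
[0, 100, 0] [ 1.54 -0.58 -1.52  1.64 -0.63  1.4   0.24] 0.01
[0, -100, 0] [ 1.71 -0.41 -1.45  1.73 -0.49  1.35  0.52] 0.01
[0, 0, -100] [ 1.66 -0.53 -1.6   1.86 -0.63  1.19  0.44] 0.01
[0, 0, 100] [ 1.59 -0.46 -1.4   1.52 -0.52  1.56  0.34] 0.01
[100, 0, -100] [ 2.02 -0.65 -1.84  1.63 -0.72  1.24  0.48] 0.02
[100, -100, -60] [ 2.17 -0.57 -1.82  1.6  -0.66  1.3   0.61] 0.02
[100, -200, -60] [ 2.38 -0.56 -1.88  1.58 -0.65  1.31  0.77] 0.05
[-50, -150, 0] [ 1.54 -0.39 -1.19  1.83 -0.46  1.36  0.62] 0.02
[0, -250, 0] [ 2.13 -0.3  -1.64  1.69 -0.41  1.34  0.74] 0.04
[0, -400, 0] [ 2.73 -0.41 -1.9   1.54 -0.52  1.41  1.06] 0.16
yaw45 [ 1.82 -0.72 -1.48  1.59 -0.71  1.62 -0.29] 0.01
yaw0 [ 1.86 -0.87 -1.36  1.59 -0.86  1.72 -0.94] 0.01
tp [ 2.45 -0.48 -2.01  1.62 -0.97  1.8   0.71] 0.06
tm [ 1.57 -0.98 -1.52  1.58 -0.29  1.46  0.2 ] 0.01
t2 [ 1.3  -0.96 -0.97  2.18 -1.25  1.13 -0.71] 0.05
t3 [ 2.35 -1.12 -1.65  1.05 -0.73  2.33 -0.91] 0.04
```

```bash
cat > srch.py <<'E'
from kin import *
import sys
from workcell import r
p=np.load('kin.npy');s=r.read_state();q0=np.array(s['q'])
# check of the model against a known stretch of the path
print('chk',sim([.726,.041,-.594,1.601,.022,1.506,-1.182],np.array([518.3,171,319.1]),Tm(10.9,49.4),p)[0].round(2),'real',[.22,-.5,-.59,2.23,-.17,.48,-1.70])
print('chk',sim([1.298,.333,-.065,1.461,.022,1.35,-.088],np.array([481.2,-115.4,322.5]),Tm(14.6,0),p)[0].round(2),'real',[.726,.041,-.594,1.601,.022,1.506,-1.182])
rng=np.random.default_rng(int(sys.argv[1]));res=[]
nom=np.array([-.25,.45,-.1,1.7,0,1.2,0])
def path(q,P1,T1,n=12):
    worst=9; 
    P,A=fk(q,p)
    for k in range(n,0,-1):
        J,P,A=jac(q,p);e=np.r_[(P1-P)/300,(R.from_matrix(T1)*A.inv()).as_rotvec()]/k
        q=q+J.T@np.linalg.solve(J@J.T+1e-4*np.eye(6),e)
        worst=min(worst,(q-LO)[1:].min(),(HI-q)[1:].min(),(HI-q)[0])
    return q,worst,fk(q,p)[0][2]
for i in range(250):
    a=np.radians(rng.uniform(-80,30));rr=rng.uniform(420,750);W=(np.array([rr*np.cos(a),rr*np.sin(a),rng.uniform(250,480)]),Tm(rng.uniform(10,190),rng.uniform(-40,40)))
    q,w1,_=path(q0,*W); 
    if w1<-.03: continue
    q,w2,_=path(q,np.array([592,120,250.]),Tm(101,0))
    if min(w1,w2)<-.03: continue
    res.append((np.abs(q-nom)[[0,1,2,4]].max(),w1,w2,W[0].round(0),np.round(R.from_matrix(W[1]).as_rotvec(),3),np.degrees(np.arctan2(W[1][1,0],W[1][0,0])).round(0),np.degrees(np.arctan2(W[1][2,0],-W[1][2,2])).round(0),q.round(2)))
res.sort(key=lambda x:x[0])
for x in res[:4]: print(*x)
print(len(res))
E
python3 srch.py 1
```

```text
chk [ 0.53 -0.6  -0.77  2.22 -0.59  0.54 -1.33] real [0.22, -0.5, -0.59, 2.23, -0.17, 0.48, -1.7]
chk [ 0.72  0.04 -0.59  1.6   0.02  1.51 -1.19] real [0.726, 0.041, -0.594, 1.601, 0.022, 1.506, -1.182]
0.9577137811882673 0.06732071115225646 0.29429662840919435 [ 225. -494.  349.] [ 0.039 -2.884  0.005] -178.0 15.0 [ 0.5   0.45 -1.06  1.46  0.39  1.46 -0.37]
0.9629974054635876 0.06842124490730339 0.26355347742326085 [ 201. -378.  265.] [ 0.092 -2.937  0.009] -176.0 12.0 [ 0.5   0.45 -1.06  1.46  0.4   1.46 -0.37]
0.9833903120111268 0.02424563952712777 0.21567744010806633 [ 443. -404.  295.] [-0.226  2.775  0.041] -171.0 -21.0 [ 0.51  0.46 -1.08  1.45  0.41  1.48 -0.38]
0.9855072016862291 0.03456573387755557 0.22048880138147653 [ 555. -477.  437.] [-0.15   2.715  0.032] -174.0 -24.0 [ 0.51  0.46 -1.09  1.45  0.41  1.48 -0.38]
39
```

The model predicts the controller's joint motion accurately. I'll search for a way out of this cramped posture that leaves the whole task with joint margin.

```bash
cat > srch2.py <<'E'
from kin import *
import sys
from workcell import r
p=np.load('kin.npy');s=r.read_state();q0=np.array(s['q'])
def path(q,P1,T1,n=8):
    worst=9
    for k in range(n,0,-1):
        J,P,A=jac(q,p);e=np.r_[(P1-P)/300,(R.from_matrix(T1)*A.inv()).as_rotvec()]/k
        q=q+J.T@np.linalg.solve(J@J.T+1e-4*np.eye(6),e)
        worst=min(worst,(q-LO).min(),(HI-q).min())
    return q,worst
def W(G,az,t,back=0):
    T=Tm(az,t);return np.array(G)+(18.7-back)*T[:,2],T
C=np.array([599.4,185,42]);PL=np.array([602,-200.5,78])
def task(a,lay,sgn=1):
    A=101; L=np.array([*lay,27]); up=np.array([0,0,110]); B=sgn*a; E=-sgn*(90-a)
    return [W(C+up,A,0),W(C,A,B,120),W(C,A,B),W(C+up,A,B),W(L+up,A,E),W(L,A,E),W(L,A,E,110),W(L+up*1.3,A,0),W(L,A,B,110),W(L,A,B),W(L+up,A,B),W(L+up*1.5,A,0),W(PL+up*1.2,75,0),W(PL+up,75,E),W(PL,75,E),W(PL,75,E,110),W((560,-42,200),45,0)]
if __name__=='__main__':
    rng=np.random.default_rng(int(sys.argv[1]));res=[];import time;t0=time.time()
    while time.time()-t0<150:
        a=np.radians(rng.uniform(-80,10));rr=rng.uniform(420,750);w=(np.array([rr*np.cos(a),rr*np.sin(a),rng.uniform(280,480)]),rng.uniform(60,185),rng.uniform(-30,30))
        q,m=path(q0,w[0],Tm(*w[1:]))
        if m<-.03: continue
        q,m=path(q,np.array([580,130,270.]),Tm(101,0),10)
        if m<0: continue
        q1=q
        for sg in (1,-1):
          b=rng.uniform(35,55);lay=(rng.uniform(480,600),rng.uniform(20,140));q=q1;ms=[]
          for x in task(b,lay,sg):
            q,mm=path(q,*x);ms.append(mm)
            if mm<-.15: break
          res.append((min(ms) if len(ms)==17 else -2+len(ms)/20,m,w[0].round(),round(w[1]),round(w[2]),sg,round(b),np.round(lay),q1.round(2),np.round(ms,2)))
    res.sort(key=lambda x:-x[0])
    for x in res[:3]: print(*x)
    print(len(res))
E
for i in 1 2 3 4; do python3 srch2.py $i > o$i & done; wait; cat o?; nproc
```

```text
0.28746624649922614 0.180893497110876 [ 410. -227.  459.] 184 1 -1 38 [559.  42.] [ 0.51  0.43 -1.1   1.45  0.38  1.5  -0.38] [0.38 0.31 0.34 0.37 0.29 0.33 0.4  0.38 0.46 0.53 0.56 0.47 0.49 0.49
 0.49 0.55 0.55]
0.25441858819396335 0.1742087790040161 [ 202. -410.  446.] 180 14 -1 37 [538.  27.] [ 0.51  0.44 -1.12  1.45  0.41  1.49 -0.41] [0.36 0.32 0.34 0.38 0.25 0.31 0.39 0.34 0.4  0.54 0.55 0.42 0.44 0.44
 0.45 0.51 0.51]
0.24256014165304918 0.14294238859665476 [ 296. -465.  469.] 141 5 -1 38 [598.  20.] [ 0.54  0.47 -1.17  1.45  0.43  1.51 -0.43] [0.31 0.29 0.32 0.35 0.24 0.28 0.34 0.33 0.43 0.52 0.55 0.44 0.45 0.4
 0.41 0.47 0.47]
234
0.2928080630510246 0.04282478748344376 [ 266. -345.  389.] 179 25 -1 38 [589.  61.] [ 0.51  0.42 -1.1   1.45  0.38  1.49 -0.39] [0.38 0.32 0.34 0.37 0.29 0.32 0.39 0.38 0.49 0.51 0.53 0.5  0.52 0.49
 0.5  0.56 0.56]
0.2573366421236378 0.08392857539128307 [ 321. -371.  436.] 139 16 -1 38 [570.  26.] [ 0.53  0.45 -1.14  1.45  0.41  1.5  -0.41] [0.33 0.29 0.32 0.35 0.26 0.3  0.37 0.35 0.43 0.52 0.56 0.44 0.46 0.44
 0.45 0.5  0.51]
0.2519515297486872 
[... 330 characters left out ...]
.36 0.3  0.33 0.36 0.25 0.3  0.38 0.35 0.42 0.51 0.54 0.44 0.46 0.46
 0.47 0.53 0.53]
0.2322936053886766 0.23149847366000675 [ 250. -433.  359.] 180 14 1 38 [525.  99.] [ 0.51  0.43 -1.11  1.45  0.39  1.49 -0.4 ] [0.37 0.26 0.27 0.23 0.27 0.32 0.24 0.33 0.27 0.3  0.24 0.24 0.34 0.3
 0.32 0.24 0.28]
0.22817456913503942 0.2187746610215886 [ 211. -487.  325.] 166 18 -1 39 [522.  66.] [ 0.52  0.44 -1.12  1.46  0.4   1.49 -0.41] [0.36 0.29 0.32 0.35 0.23 0.28 0.36 0.31 0.38 0.48 0.52 0.4  0.43 0.46
 0.46 0.52 0.52]
234
this script no longer has the robot
4Exception ignored in: <_io.TextIOWrapper mode='rw' encoding='UTF-8'>
Traceback (most recent call last):
BrokenPipeError: [Errno 32] Broken pipe
```

There is a comfortable posture via a waypoint at (410,-227,459) with yaw 184°. I'll compute the row numbers for that trip out and back.

```bash
cat > rows.py <<'E'
from srch2 import *
def leg(P1,T1,n):
    s=r.read_state();P=s['eef_pos'];A=R.from_rotvec(s['ee_rot']);w=(A.inv()*R.from_matrix(T1)).as_rotvec();d=(P1-P)/n
    for k in range(n):
        B=A*R.from_rotvec(w*k/n);print((B.inv().apply(d)/250).round(3),end=' ')
    print('\nw',(w/np.pi/n).round(4),'deg/row',np.degrees(np.linalg.norm(w)/n).round(1),'now',P.round(1),'q',s['q'].round(2))
E
python3 - <<'E'
from rows import *
leg(np.array([410,-227,459.]),Tm(184,1),9)
for sg,b,lay in ((-1,40,(525,130)),(-1,42,(540,130))):
    q=q0;o=[]
    for x in [(np.array([410,-227,459.]),Tm(184,1)),(np.array([580,130,270.]),Tm(101,0))]+task(b,lay,sg):
        q,m=path(q,*x);o.append(round(m,2))
    print(b,lay,o)
E
```

```text
[-0.142 -0.061 -0.091] [-0.129 -0.084 -0.092] [-0.113 -0.105 -0.092] [-0.093 -0.123 -0.091] [-0.071 -0.138 -0.09 ] [-0.047 -0.149 -0.088] [-0.022 -0.156 -0.086] [ 0.005 -0.158 -0.084] [ 0.031 -0.157 -0.081] 
w [ 0.005   0.0038 -0.0511] deg/row 9.3 now [510.5 120.3 280.5] q [ 1.6  -0.5  -1.47  1.71 -0.57  1.37  0.38]
40 (525, 130) [np.float64(0.04), np.float64(0.17), np.float64(0.37), np.float64(0.28), np.float64(0.31), np.float64(0.35), np.float64(0.22), np.float64(0.25), np.float64(0.33), np.float64(0.3), np.float64(0.39), np.float64(0.41), np.float64(0.44), np.float64(0.43), np.float64(0.45), np.float64(0.49), np.float64(0.5), np.float64(0.55), np.float64(0.55)]
42 (540, 130) [np.float64(0.04), np.float64(0.17), np.float64(0.37), np.float64(0.26), np.float64(0.28), np.float64(0.32), np.float64(0.24), np.float64(0.26), np.float64(0.33), np.float64(0.32), np.float64(0.36), np.float64(0.38), np.float64(0.41), np.float64(0.45), np.float64(0.47), np.float64(0.51), np.float64(0.52), np.float64(0.57), np.float64(0.57)]
```

```bash
python3 -m inch '[{"x":-0.142,"y":-0.061,"z":-0.091,"wx":0.005,"wy":0.004,"wz":-0.051,"hand":87},{"x":-0.129,"y":-0.084,"z":-0.092,"wx":0.005,"wy":0.004,"wz":-0.051,"hand":87},{"x":-0.113,"y":-0.105,"z":-0.092,"wx":0.005,"wy":0.004,"wz":-0.051,"hand":87},{"x":-0.093,"y":-0.123,"z":-0.091,"wx":0.005,"wy":0.004,"wz":-0.051,"hand":87},{"x":-0.071,"y":-0.138,"z":-0.09,"wx":0.005,"wy":0.004,"wz":-0.051,"hand":87},{"x":-0.047,"y":-0.149,"z":-0.088,"wx":0.005,"wy":0.004,"wz":-0.051,"hand":87},{"x":-0.022,"y":-0.156,"z":-0.086,"wx":0.005,"wy":0.004,"wz":-0.051,"hand":87},{"x":0.005,"y":-0.158,"z":-0.084,"wx":0.005,"wy":0.004,"wz":-0.051,"hand":87},{"x":0.031,"y":-0.157,"z":-0.081,"wx":0.005,"wy":0.004,"wz":-0.051,"hand":87},{"x":0,"y":0,"z":0,"wx":0,"wy":0,"wz":0,"hand":87}]'
python3 -c "
from rows import *
leg(np.array([580,130,270.]),Tm(101,0),10)
print([x.round(2) for x in path(q0,np.array([580,130,270.]),Tm(101,0))])"
```

```text
time: 9.72
eef_pos: [409.6, -230.9, 458.7]
ee_rot: [0.102, -3.12, -0.007]
contact_force: [-0.1, 1.3, 0.2]
opening: 87.2
gripper_force: 0.0
[-0.079  0.139  0.075] [-0.058  0.149  0.075] [-0.036  0.156  0.075] [-0.013  0.159  0.075] [0.01  0.159 0.076] [0.033 0.156 0.076] [0.056 0.15  0.076] [0.077 0.14  0.076] [0.096 0.127 0.076] [0.114 0.112 0.076] 
w [-0.0003 -0.0006  0.046 ] deg/row 8.3 now [ 409.6 -230.9  458.7] q [ 1.5   0.07 -1.14  1.32  0.07  1.81  2.01]
[array([ 0.51,  0.43, -1.1 ,  1.45,  0.38,  1.5 , -0.39]), np.float64(0.18)]
```

```bash
python3 -m inch '[{"x":-0.079,"y":0.139,"z":0.075,"wx":0,"wy":-0.0006,"wz":0.046,"hand":87},{"x":-0.058,"y":0.149,"z":0.075,"wx":0,"wy":-0.0006,"wz":0.046,"hand":87},{"x":-0.036,"y":0.156,"z":0.075,"wx":0,"wy":-0.0006,"wz":0.046,"hand":87},{"x":-0.013,"y":0.159,"z":0.075,"wx":0,"wy":-0.0006,"wz":0.046,"hand":87},{"x":0.01,"y":0.159,"z":0.076,"wx":0,"wy":-0.0006,"wz":0.046,"hand":87},{"x":0.033,"y":0.156,"z":0.076,"wx":0,"wy":-0.0006,"wz":0.046,"hand":87},{"x":0.056,"y":0.15,"z":0.076,"wx":0,"wy":-0.0006,"wz":0.046,"hand":87},{"x":0.077,"y":0.14,"z":0.076,"wx":0,"wy":-0.0006,"wz":0.046,"hand":87},{"x":0.096,"y":0.127,"z":0.076,"wx":0,"wy":-0.0006,"wz":0.046,"hand":87},{"x":0.114,"y":0.112,"z":0.076,"wx":0,"wy":-0.0006,"wz":0.046,"hand":87},{"x":0,"y":0,"z":0,"wx":0,"wy":0,"wz":0,"hand":87}]'
python3 -c "
from rows import *
from h import plan
P,T=W(C,101,-42,120); print(P); leg(P,T,6); plan(C,101,-42,120)"
```

```text
time: 11.1
eef_pos: [577.6, 137.3, 264.7]
ee_rot: [-1.989, -2.425, 0.019]
contact_force: [-0.1, 0.1, 0.3]
opening: 87.1
gripper_force: 0.0
[586.46640714 251.53756708 117.28057082]
[0.074 0.022 0.098] [0.085 0.022 0.088] [0.095 0.021 0.077] [0.104 0.021 0.065] [0.111 0.021 0.052] [0.117 0.021 0.038] 
w [-0.0005 -0.0387  0.0005] deg/row 7.0 now [577.6 137.3 264.7] q [ 0.48  0.44 -1.06  1.43  0.38  1.5  -0.38]
now [577.6 137.3 264.7] az 101.29 tilt -0.23 q [ 0.48  0.44 -1.06  1.43  0.38  1.5  -0.38]
tcp target [586.5 251.5 117.3] turn [-0.0031 -0.2321  0.0029] shift(target axes) [0.7229 0.1219 0.1427] grasp pt now [577.8 137.4 283.4]
```

```bash
python3 -m inch '[{"x":0.074,"y":0.022,"z":0.098,"wx":-0.0005,"wy":-0.0387,"wz":0.0005,"hand":87},{"x":0.085,"y":0.022,"z":0.088,"wx":-0.0005,"wy":-0.0387,"wz":0.0005,"hand":87},{"x":0.095,"y":0.021,"z":0.077,"wx":-0.0005,"wy":-0.0387,"wz":0.0005,"hand":87},{"x":0.104,"y":0.021,"z":0.065,"wx":-0.0005,"wy":-0.0387,"wz":0.0005,"hand":87},{"x":0.111,"y":0.021,"z":0.052,"wx":-0.0005,"wy":-0.0387,"wz":0.0005,"hand":87},{"x":0.117,"y":0.021,"z":0.038,"wx":-0.0005,"wy":-0.0387,"wz":0.0005,"hand":87},{"x":0,"y":0,"z":0,"wx":0,"wy":0,"wz":0,"hand":87},{"x":0,"y":0,"z":0,"wx":0,"wy":0,"wz":0,"hand":87}]'
python3 - <<'E'
from h import *
plan((599.4,185,42),101,-42,0)
snap('wrist','w4'); c=[(599.4+26*(i*np.cos(.192)-j*np.sin(.192)),185+26*(i*np.sin(.192)+j*np.cos(.192)),68) for i,j in ((1,1),(1,-1),(-1,-1),(-1,1))]
im=load('w4')['p'].copy()
for P in c: u,v=proj('w4',P);print(round(u),round(v)); cv2.circle(im,(int(u),int(v)),3,(0,0,255),1)
cv2.imwrite('pics/w4b.png',im)
E
```

```text
time: 12.1
eef_pos: [589.2, 246.1, 119.5]
ee_rot: [1.599, 1.929, -0.612]
contact_force: [0.3, -0.3, 0.0]
opening: 87.0
gripper_force: 0.0
now [589.2 246.1 119.5] az 100.58 tilt -42.1 q [-0.32  0.82 -0.74  1.32  1.    1.81 -0.94]
tcp target [601.8 172.7  28.1] turn [-0.0003  0.0006 -0.0017] shift(target axes) [ 0.0231 -0.0067  0.4709] grasp pt now [586.8 258.4 133.3]
310 213
304 247
237 248
230 214
```

View pics/w4b.png

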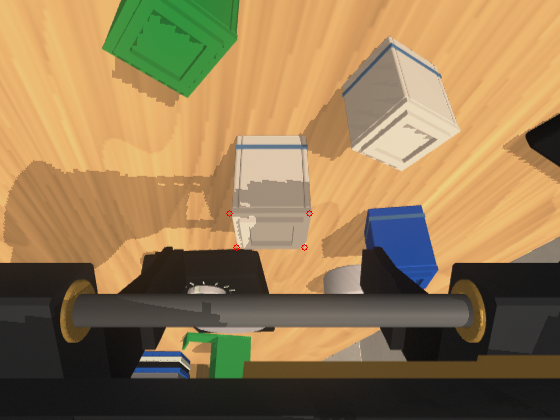

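The view matches the projection: the cup is centred at (271,190) between the fingers at 170 and 375, and its shoulder corners fall on the predicted points. I'll close in and grip.

```bash
python3 -m inch '[{"x":0.012,"y":-0.003,"z":0.12,"wx":0,"wy":0.0006,"wz":-0.0017,"hand":87},{"x":0.011,"y":-0.003,"z":0.12,"wx":0,"wy":0,"wz":0,"hand":87},{"x":0,"y":0,"z":0.12,"wx":0,"wy":0,"wz":0,"hand":87},{"x":0,"y":0,"z":0.111,"wx":0,"wy":0,"wz":0,"hand":87},{"x":0,"y":0,"z":0,"wx":0,"wy":0,"wz":0,"hand":87},{"x":0,"y":0,"z":0,"wx":0,"wy":0,"wz":0,"hand":45},{"x":0,"y":0,"z":0,"wx":0,"wy":0,"wz":0,"hand":45},{"x":0,"y":0,"z":0,"wx":0,"wy":0,"wz":0,"hand":45},{"x":0,"y":0,"z":0,"wx":0,"wy":0,"wz":0,"hand":45},{"x":0,"y":0,"z":0,"wx":0,"wy":0,"wz":0,"hand":45},{"x":0,"y":0,"z":0,"wx":0,"wy":0,"wz":0,"hand":45}]' 25
python3 -c "
from rows import *
from h import plan
plan((599.4,185,42),101,-42,0)
P,T=W((560,150,150),101,48)
s=r.read_state(); leg(P,T,10); leg(P,R.from_rotvec(s['ee_rot']).as_matrix()@R.from_euler('y',90,degrees=True).as_matrix(),10)"
```

```text
time: 13.52
eef_pos: [601.7, 173.7, 28.0]
ee_rot: [1.593, 1.936, -0.612]
contact_force: [-0.3, 2.3, 5.4]
opening: 52.2
gripper_force: 25.0
now [601.7 173.7  28. ] az 101.09 tilt -42.03 q [-0.22  0.86 -0.7   1.47  1.05  1.63 -0.98]
tcp target [601.8 172.7  28.1] turn [0.0002 0.0002 0.0004] shift(target axes) [-0.0031 -0.0004  0.0024] grasp pt now [599.3 186.   41.9]
[-0.03  -0.018 -0.032] [-0.024 -0.018 -0.036] [-0.018 -0.018 -0.04 ] [-0.012 -0.018 -0.042] [-0.005 -0.018 -0.043] [ 0.002 -0.018 -0.044] [ 0.009 -0.018 -0.043] [ 0.015 -0.018 -0.041] [ 0.021 -0.018 -0.038] [ 0.027 -0.018 -0.034] 
w [-0.    0.05  0.  ] deg/row 9.0 now [601.7 173.7  28. ] q [-0.22  0.86 -0.7   1.47  1.05  1.63 -0.98]
[-0.03  -0.018 -0.032] [-0.024 -0.018 -0.036] [-0.018 -0.018 -0.04 ] [-0.012 -0.018 -0.042] [-0.005 -0.018 -0.043] [ 0.002 -0.018 -0.044] [ 0.009 -0.018 -0.043] [ 0.015 -0.018 -0.041] [ 0.021 -0.018 -0.038] [ 0.027 -0.018 -0.034] 
w [-0.    0.05 -0.  ] deg/row 9.0 now [601.7 173.7  28. ] q [-0.22  0.86 -0.7   1.47  1.05  1.63 -0.98]
```

Gripped at 52.2 mm opening. I'll lift, then turn 90° about the closing axis.

```bash
python3 -m inch '[{"x":-0.03,"y":0,"z":-0.034,"wx":0,"wy":0,"wz":0,"hand":45},{"x":-0.071,"y":0,"z":-0.079,"wx":0,"wy":0,"wz":0,"hand":45},{"x":-0.071,"y":0,"z":-0.079,"wx":0,"wy":0,"wz":0,"hand":45},{"x":-0.071,"y":0,"z":-0.079,"wx":0,"wy":0,"wz":0,"hand":45},{"x":0,"y":0,"z":0,"wx":0,"wy":0,"wz":0,"hand":45}]'
python3 -c "
from rows import *
P,T=W((545,135,110),101,48)
leg(P,T,11)"
```

```text
time: 14.15
eef_pos: [602.4, 174.2, 121.9]
ee_rot: [1.595, 1.934, -0.608]
contact_force: [-0.4, -0.5, -2.2]
opening: 52.0
gripper_force: 25.0
[ 0.002 -0.023  0.01 ] [ 0.001 -0.023  0.01 ] [-0.001 -0.023  0.01 ] [-0.002 -0.023  0.01 ] [-0.003 -0.023  0.009] [-0.005 -0.023  0.009] [-0.006 -0.023  0.008] [-0.007 -0.023  0.007] [-0.008 -0.023  0.006] [-0.009 -0.023  0.005] [-0.009 -0.023  0.004] 
w [0.0001 0.0454 0.    ] deg/row 8.2 now [602.4 174.2 121.9] q [-0.2   0.75 -0.74  1.43  1.    1.73 -0.88]
```

```bash
python3 -m inch '[{"x":0.002,"y":-0.023,"z":0.01,"wx":0,"wy":0.0454,"wz":0,"hand":45},{"x":0.001,"y":-0.023,"z":0.01,"wx":0,"wy":0.0454,"wz":0,"hand":45},{"x":-0.001,"y":-0.023,"z":0.01,"wx":0,"wy":0.0454,"wz":0,"hand":45},{"x":-0.002,"y":-0.023,"z":0.01,"wx":0,"wy":0.0454,"wz":0,"hand":45},{"x":-0.003,"y":-0.023,"z":0.009,"wx":0,"wy":0.0454,"wz":0,"hand":45},{"x":-0.005,"y":-0.023,"z":0.009,"wx":0,"wy":0.0454,"wz":0,"hand":45},{"x":-0.006,"y":-0.023,"z":0.008,"wx":0,"wy":0.0454,"wz":0,"hand":45},{"x":-0.007,"y":-0.023,"z":0.007,"wx":0,"wy":0.0454,"wz":0,"hand":45},{"x":-0.008,"y":-0.023,"z":0.006,"wx":0,"wy":0.0454,"wz":0,"hand":45},{"x":-0.009,"y":-0.023,"z":0.005,"wx":0,"wy":0.0454,"wz":0,"hand":45},{"x":-0.009,"y":-0.023,"z":0.004,"wx":0,"wy":0.0454,"wz":0,"hand":45},{"x":0,"y":0,"z":0,"wx":0,"wy":0,"wz":0,"hand":45}]'
python3 - <<'E'
from h import *
import cv2
plan((540,130,30),101,48)
# cup seen in the side camera: white points within 90 mm of the grasp point, tilt of its top face by depth
snap('side','s2');L=load('s2');d=L['d'];v,u=np.mgrid[0:420,0:560];fx,fy,cx,cy=L['k']
X=np.stack([(u-cx)/fx*d,(v-cy)/fy*d,d],-1)@L['T'][:3,:3].T+L['T'][:3,3]
hs=cv2.cvtColor(L['p'],cv2.COLOR_BGR2HSV);s=r.read_state();g=s['eef_pos']-18.7*R.from_rotvec(s['ee_rot']).as_matrix()[:,2]
m=(np.linalg.norm(X-g,axis=2)<60)&(hs[...,1]<50)&(hs[...,2]>110);Q=X[m];print(len(Q),Q.min(0),Q.max(0))
t=Q[(Q[:,2]>g[2]+18)&(np.abs(Q[:,2]-g[2]-26)<9)];A=np.c_[t[:,:2]-t[:,:2].mean(0),np.ones(len(t))];print('top face',len(t),np.linalg.lstsq(A,t[:,2],rcond=None)[0],t.mean(0)) if len(t)>5 else 0
E
```

```text
time: 15.65
eef_pos: [541.8, 145.3, 91.7]
ee_rot: [-1.538, -1.853, -0.677]
contact_force: [0.2, 0.6, -0.8]
opening: 51.9
gripper_force: 25.0
now [541.8 145.3  91.7] az 100.39 tilt 47.95 q [ 0.99  0.99 -1.26  1.7   0.09  1.12  0.04]
tcp target [537.3 143.6  17.5] turn [-0.0004  0.0003 -0.0023] shift(target axes) [-0.2226 -0.0188  0.1963] grasp pt now [544.5 131.7 104.2]
442 [509.33143197 102.78919883  75.48701571] [571.34196683 182.37890534 137.52691699]
top face 309 [-3.76661245e-03  4.54466317e-03  1.30929369e+02] [540.044264   141.14406625 130.92936865]
```

Depth shows the cup's upper flat side level to within 0.5° and 26.7 mm above the grasp point, so it hasn't slipped. I'll lower it to the veneer.

```bash
python3 -m inch '[{"x":-0.071,"y":0,"z":0.064,"wx":0,"wy":0,"wz":0,"hand":45},{"x":-0.071,"y":0,"z":0.064,"wx":0,"wy":0,"wz":0,"hand":45},{"x":-0.05,"y":0,"z":0.045,"wx":0,"wy":0,"wz":0,"hand":45},{"x":-0.025,"y":0,"z":0.0225,"wx":0,"wy":0,"wz":0,"hand":45},{"x":-0.01,"y":0,"z":0.009,"wx":0,"wy":0,"wz":0,"hand":45},{"x":0,"y":0,"z":0,"wx":0,"wy":0,"wz":0,"hand":45},{"x":0,"y":0,"z":0,"wx":0,"wy":0,"wz":0,"hand":45}]'
python3 -c "
from h import *
plan((544,131,26),101,48)"
```

```text
time: 16.58
eef_pos: [542.3, 147.8, 18.7]
ee_rot: [-1.533, -1.861, -0.679]
contact_force: [-0.2, -0.3, -1.7]
opening: 52.0
gripper_force: 25.0
now [542.3 147.8  18.7] az 101.0 tilt 47.83 q [ 0.95  1.08 -1.18  1.71  0.15  1.03  0.09]
tcp target [541.3 144.6  13.5] turn [-0.0003  0.0009  0.    ] shift(target axes) [-0.0232 -0.006   0.0053] grasp pt now [544.9 134.2  31.2]
```

```bash
python3 -m inch '[{"x":-0.006,"y":0,"z":0.0054,"wx":0,"wy":0,"wz":0,"hand":45},{"x":-0.006,"y":0,"z":0.0054,"wx":0,"wy":0,"wz":0,"hand":45},{"x":-0.003,"y":0,"z":0.0027,"wx":0,"wy":0,"wz":0,"hand":45},{"x":0,"y":0,"z":0,"wx":0,"wy":0,"wz":0,"hand":45},{"x":0,"y":0,"z":0,"wx":0,"wy":0,"wz":0,"hand":45}]'
```

```text
time: 17.2
eef_pos: [541.9, 147.8, 13.2]
ee_rot: [-1.533, -1.86, -0.679]
contact_force: [-0.4, -0.3, -1.1]
opening: 51.6
gripper_force: 25.0
```

```bash
python3 -m inch '[{"x":-0.003,"y":0,"z":0.0027,"wx":0,"wy":0,"wz":0,"hand":45},{"x":-0.0015,"y":0,"z":0.0013,"wx":0,"wy":0,"wz":0,"hand":45},{"x":0,"y":0,"z":0,"wx":0,"wy":0,"wz":0,"hand":45}]'
```

```text
time: 17.58
eef_pos: [542.0, 147.8, 13.0]
ee_rot: [-1.532, -1.86, -0.679]
contact_force: [-5.0, -8.0, 11.8]
opening: 51.7
gripper_force: 25.0
```

```bash
python3 -m inch '[{"x":0,"y":0,"z":0,"wx":0,"wy":0,"wz":0,"hand":62},{"x":0,"y":0,"z":0,"wx":0,"wy":0,"wz":0,"hand":87},{"x":0,"y":0,"z":0,"wx":0,"wy":0,"wz":0,"hand":87},{"x":0,"y":0,"z":0,"wx":0,"wy":0,"wz":0,"hand":87},{"x":0,"y":0,"z":-0.1,"wx":0,"wy":0,"wz":0,"hand":87},{"x":0,"y":0,"z":-0.2,"wx":0,"wy":0,"wz":0,"hand":87},{"x":0,"y":0,"z":-0.2,"wx":0,"wy":0,"wz":0,"hand":87},{"x":0.15,"y":0,"z":0,"wx":0,"wy":0,"wz":0,"hand":87},{"x":0,"y":0,"z":0,"wx":0,"wy":0,"wz":0,"hand":87}]'
cat > look.py <<'E'
from h import *
def white(cam,f,c,rad=65,zmin=5):
    snap(cam,f);L=load(f);d=L['d'];v,u=np.mgrid[0:420,0:560];fx,fy,cx,cy=L['k']
    X=np.stack([(u-cx)/fx*d,(v-cy)/fy*d,d],-1)@L['T'][:3,:3].T+L['T'][:3,3]
    hs=cv2.cvtColor(L['p'],cv2.COLOR_BGR2HSV);m=(np.linalg.norm(X-np.array(c),axis=2)<rad)&(hs[...,1]<70)&(hs[...,2]>70)&(X[...,2]>zmin);return X[m]
E
python3 - <<'E'
from look import *
Q=white('side','s3',(544,131,26));t=Q[Q[:,2]>40];print(len(t),np.percentile(t,[1,50,99],axis=0).round(1),cv2.minAreaRect(t[:,:2].astype(np.float32)))
from rows import *
P,T=W((544,133,26),101,-42,110);print(P);leg(P+[0,0,60],T,9)
E
```

```text
time: 18.7
eef_pos: [554.9, 83.3, 125.5]
ee_rot: [-1.53, -1.864, -0.68]
contact_force: [-0.5, -0.4, -1.0]
opening: 87.3
gripper_force: 0.0
292 [[512.8 107.3  44.9]
 [540.5 143.3  52.3]
 [569.2 179.8  57.8]] ((540.1808471679688, 143.23666381835938), (50.709861755371094, 74.32627868652344), 10.987732887268066)
[532.34316853 192.96919915  93.84912257]
[ 0.044 -0.     0.028] [ 0.048 -0.     0.02 ] [ 0.051 -0.     0.012] [ 0.052 -0.     0.003] [ 0.052 -0.    -0.006] [ 0.05  -0.    -0.015] [ 0.046 -0.    -0.024] [ 0.042 -0.    -0.031] [ 0.036 -0.    -0.038] 
w [-0.     -0.0554  0.0001] deg/row 10.0 now [554.8  82.2 123.8] q [ 1.05  0.97 -1.26  1.61  0.08  1.26  0.09]
```

The cup lies flat, with its top at 52 mm and its axis along azimuth 101°. I'll swing back to the -42° tilt and regrasp.

```bash
python3 -m inch '[{"x":0.044,"y":0,"z":0.028,"wx":0,"wy":-0.0554,"wz":0,"hand":87},{"x":0.048,"y":0,"z":0.02,"wx":0,"wy":-0.0554,"wz":0,"hand":87},{"x":0.051,"y":0,"z":0.012,"wx":0,"wy":-0.0554,"wz":0,"hand":87},{"x":0.052,"y":0,"z":0.003,"wx":0,"wy":-0.0554,"wz":0,"hand":87},{"x":0.052,"y":0,"z":-0.006,"wx":0,"wy":-0.0554,"wz":0,"hand":87},{"x":0.05,"y":0,"z":-0.015,"wx":0,"wy":-0.0554,"wz":0,"hand":87},{"x":0.046,"y":0,"z":-0.024,"wx":0,"wy":-0.0554,"wz":0,"hand":87},{"x":0.042,"y":0,"z":-0.031,"wx":0,"wy":-0.0554,"wz":0,"hand":87},{"x":0.036,"y":0,"z":-0.038,"wx":0,"wy":-0.0554,"wz":0,"hand":87},{"x":0,"y":0,"z":0,"wx":0,"wy":0,"wz":0,"hand":87},{"x":0,"y":0,"z":0,"wx":0,"wy":0,"wz":0,"hand":87}]'
python3 - <<'E'
from look import *
Q=white('wrist','w5',(544,138,26));t=Q[Q[:,2]>42];print(len(t),np.percentile(t,[1,50,99],axis=0).round(1),cv2.minAreaRect(t[:,:2].astype(np.float32)))
plan((544,138,26),101,-42,70);plan((544,138,26),101,-42,0)
E
```

```text
time: 20.12
eef_pos: [533.5, 192.5, 152.6]
ee_rot: [1.595, 1.938, -0.614]
contact_force: [-0.1, -1.3, -0.1]
opening: 87.2
gripper_force: 0.0
3830 [[513.5 108.3  44.8]
 [542.3 147.9  52. ]
 [570.7 178.8  53.1]] ((543.1812744140625, 141.97259521484375), (52.20481872558594, 69.09210205078125), 11.560691833496094)
now [533.9 191.5 153.2] az 101.0 tilt -41.9 q [-0.18  0.66 -0.84  1.54  0.94  1.78 -0.96]
tcp target [537.5 171.7  64.1] turn [-0.0006 -0.0006  0.    ] shift(target axes) [ 0.1786 -0.0013  0.3185] grasp pt now [531.6 203.8 167.1]
now [533.9 191.5 153.2] az 101.0 tilt -41.9 q [-0.18  0.66 -0.84  1.54  0.94  1.78 -0.96]
tcp target [546.4 125.7  12.1] turn [-0.0006 -0.0006  0.    ] shift(target axes) [ 0.1786 -0.0013  0.5985] grasp pt now [531.6 203.8 167.1]
```

```bash
python3 -m inch '[{"x":0.1,"y":-0.001,"z":0.05,"wx":0,"wy":0,"wz":0,"hand":87},{"x":0.088,"y":0,"z":0.1,"wx":0,"wy":0,"wz":0,"hand":87},{"x":0,"y":0,"z":0.13,"wx":0,"wy":0,"wz":0,"hand":87},{"x":0,"y":0,"z":0.13,"wx":0,"wy":0,"wz":0,"hand":87},{"x":0,"y":0,"z":0.12,"wx":0,"wy":0,"wz":0,"hand":87},{"x":0,"y":0,"z":0.06,"wx":0,"wy":0,"wz":0,"hand":87},{"x":0,"y":0,"z":0,"wx":0,"wy":0,"wz":0,"hand":87},{"x":0,"y":0,"z":0,"wx":0,"wy":0,"wz":0,"hand":87}]'
python3 -c "
from h import *
plan((543.5,141,26),101,-42,0)"
```

```text
time: 21.18
eef_pos: [545.4, 131.3, 13.2]
ee_rot: [1.596, 1.938, -0.61]
contact_force: [-0.1, 0.7, 0.4]
opening: 87.0
gripper_force: 0.0
now [545.4 131.3  13.2] az 101.05 tilt -41.84 q [-0.13  0.79 -0.76  1.68  1.05  1.57 -1.07]
tcp target [545.9 128.7  12.1] turn [ 0.0002 -0.0009  0.0002] shift(target axes) [-0.0049 -0.0001  0.0103] grasp pt now [543.  143.6  27.1]
```

```bash
python3 -m inch '[{"x":-0.003,"y":0,"z":0.009,"wx":0,"wy":0,"wz":0,"hand":87},{"x":0,"y":0,"z":0,"wx":0,"wy":0,"wz":0,"hand":45},{"x":0,"y":0,"z":0,"wx":0,"wy":0,"wz":0,"hand":45},{"x":0,"y":0,"z":0,"wx":0,"wy":0,"wz":0,"hand":45},{"x":0,"y":0,"z":0,"wx":0,"wy":0,"wz":0,"hand":45},{"x":0,"y":0,"z":0,"wx":0,"wy":0,"wz":0,"hand":45},{"x":0,"y":0,"z":0,"wx":0,"wy":0,"wz":0,"hand":45},{"x":-0.03,"y":0,"z":-0.034,"wx":0,"wy":0,"wz":0,"hand":45},{"x":-0.071,"y":0,"z":-0.079,"wx":0,"wy":0,"wz":0,"hand":45},{"x":-0.071,"y":0,"z":-0.079,"wx":0,"wy":0,"wz":0,"hand":45},{"x":-0.071,"y":0,"z":-0.079,"wx":0,"wy":0,"wz":0,"hand":45},{"x":0,"y":0,"z":0,"wx":0,"wy":0,"wz":0,"hand":45}]' 25
python3 -c "
from rows import *
P,T=W((550,110,190),101,48)
leg(P,T,11)"
```

```text
time: 22.68
eef_pos: [546.4, 129.2, 104.4]
ee_rot: [1.596, 1.936, -0.608]
contact_force: [0.1, 0.3, -1.6]
opening: 51.7
gripper_force: 25.0
[-0.019  0.    -0.018] [-0.016  0.    -0.021] [-0.013  0.    -0.023] [-0.01   0.    -0.025] [-0.006  0.    -0.026] [-0.003 -0.    -0.027] [ 0.001 -0.    -0.027] [ 0.005 -0.    -0.026] [ 0.009 -0.    -0.025] [ 0.012 -0.    -0.024] [ 0.015 -0.    -0.022] 
w [0.0001 0.0454 0.    ] deg/row 8.2 now [546.4 129.2 104.4] q [-0.08  0.66 -0.81  1.65  0.98  1.65 -0.96]
```

Held (51.7 mm opening, weight felt). Second quarter turn:

```bash
python3 -m inch '[{"x":-0.019,"y":0,"z":-0.018,"wx":0,"wy":0.0454,"wz":0,"hand":45},{"x":-0.016,"y":0,"z":-0.021,"wx":0,"wy":0.0454,"wz":0,"hand":45},{"x":-0.013,"y":0,"z":-0.023,"wx":0,"wy":0.0454,"wz":0,"hand":45},{"x":-0.01,"y":0,"z":-0.025,"wx":0,"wy":0.0454,"wz":0,"hand":45},{"x":-0.006,"y":0,"z":-0.026,"wx":0,"wy":0.0454,"wz":0,"hand":45},{"x":-0.003,"y":0,"z":-0.027,"wx":0,"wy":0.0454,"wz":0,"hand":45},{"x":0.001,"y":0,"z":-0.027,"wx":0,"wy":0.0454,"wz":0,"hand":45},{"x":0.005,"y":0,"z":-0.026,"wx":0,"wy":0.0454,"wz":0,"hand":45},{"x":0.009,"y":0,"z":-0.025,"wx":0,"wy":0.0454,"wz":0,"hand":45},{"x":0.012,"y":0,"z":-0.024,"wx":0,"wy":0.0454,"wz":0,"hand":45},{"x":0.015,"y":0,"z":-0.022,"wx":0,"wy":0.0454,"wz":0,"hand":45},{"x":0,"y":0,"z":0,"wx":0,"wy":0,"wz":0,"hand":45}]'
python3 - <<'E'
from look import *
from rows import *
s=r.read_state();g=s['eef_pos']-18.7*R.from_rotvec(s['ee_rot']).as_matrix()[:,2];print('g',g.round(1),'q',s['q'].round(2))
Q=white('side','s4',g,70);print(np.percentile(Q,[1,99],axis=0).round(1))
# vertical side wall facing the camera (+y side): how far y changes with z
w=Q[Q[:,1]>g[1]+18];A=np.c_[w[:,0]-g[0],w[:,2]-g[2],np.ones(len(w))];print('wall y=',np.linalg.lstsq(A,w[:,1],rcond=None)[0].round(3),len(w))
t=Q[Q[:,2]>g[2]+28];print('mouth',t.mean(0),len(t))
# route to the plate, z high, and margins
q=np.array(s['q'])
for az in (101,80,75,60,50):
    qq=q;o=[]
    for x in (W((600,-200.5,190),az,48),W((602,-200.5,78),az,48),W((602,-200.5,78),az,48,110),W((602,-230,260),az,0),W((560,-42,160),az,0)): qq,m=path(qq,*x,n=12);o.append(round(m,2))
    print(az,o,qq.round(2))
E
```

```text
time: 24.18
eef_pos: [547.0, 120.3, 172.6]
ee_rot: [-1.536, -1.852, -0.679]
contact_force: [-0.3, 0.0, -1.2]
opening: 51.8
gripper_force: 25.0
g [549.7 106.6 185.1] q [ 1.03  0.86 -1.28  1.63 -0.02  1.25  0.06]
[[515.9  45.7 155.4]
 [577.9 137.4 224.6]]
wall y= [1.63000e-01 1.20000e-02 1.32139e+02] 267
mouth [545.68183998 107.15657776 219.80483725] 125
101 [np.float64(0.2), np.float64(0.32), np.float64(0.19), np.float64(0.23), np.float64(0.33)] [ 0.89  0.48 -1.14  1.7   0.45  1.26 -0.16]
80 [np.float64(0.2), np.float64(0.32), np.float64(0.38), np.float64(0.38), np.float64(0.41)] [ 0.84  0.44 -1.06  1.7   0.4   1.24 -0.49]
75 [np.float64(0.2), np.float64(0.32), np.float64(0.37), np.float64(0.37), np.float64(0.43)] [ 0.83  0.43 -1.04  1.7   0.39  1.23 -0.57]
60 [np.float64(0.19), np.float64(0.3), np.float64(0.34), np.float64(0.35), np.float64(0.47)] [ 0.8   0.42 -1.    1.7   0.37  1.23 -0.81]
50 [np.float64(0.19), np.float64(0.27), np.float64(0.3), np.float64(0.31), np.float64(0.5)] [ 0.78  0.41 -0.97  1.7   0.36  1.22 -0.97]
```

The cup is upright in the air: its wall is vertical to 0.7° and its mouth is up, at z about 222. Now carry it over the plate.

```bash
python3 -c "
from rows import *
P,T=W((602,-200.5,165),80,48)
leg(P,T,10)"
```

```text
[-0.091 -0.001 -0.088] [-0.091  0.004 -0.088] [-0.09   0.008 -0.087] [-0.09   0.013 -0.087] [-0.09   0.018 -0.087] [-0.089  0.022 -0.086] [-0.089  0.027 -0.086] [-0.088  0.031 -0.085] [-0.087  0.036 -0.084] [-0.086  0.04  -0.083] 
w [-0.0087  0.      0.0077] deg/row 2.1 now [546.5 122.2 173.9] q [ 1.02  0.86 -1.28  1.63 -0.02  1.25  0.06]
```

```bash
python3 -m inch '[{"x":-0.091,"y":-0.001,"z":-0.088,"wx":-0.0087,"wy":0,"wz":0.0077,"hand":45},{"x":-0.091,"y":0.004,"z":-0.088,"wx":-0.0087,"wy":0,"wz":0.0077,"hand":45},{"x":-0.09,"y":0.008,"z":-0.087,"wx":-0.0087,"wy":0,"wz":0.0077,"hand":45},{"x":-0.09,"y":0.013,"z":-0.087,"wx":-0.0087,"wy":0,"wz":0.0077,"hand":45},{"x":-0.09,"y":0.018,"z":-0.087,"wx":-0.0087,"wy":0,"wz":0.0077,"hand":45},{"x":-0.089,"y":0.022,"z":-0.086,"wx":-0.0087,"wy":0,"wz":0.0077,"hand":45},{"x":-0.089,"y":0.027,"z":-0.086,"wx":-0.0087,"wy":0,"wz":0.0077,"hand":45},{"x":-0.088,"y":0.031,"z":-0.085,"wx":-0.0087,"wy":0,"wz":0.0077,"hand":45},{"x":-0.087,"y":0.036,"z":-0.084,"wx":-0.0087,"wy":0,"wz":0.0077,"hand":45},{"x":-0.086,"y":0.04,"z":-0.083,"wx":-0.0087,"wy":0,"wz":0.0077,"hand":45},{"x":0,"y":0,"z":0,"wx":0,"wy":0,"wz":0,"hand":45},{"x":0,"y":0,"z":0,"wx":0,"wy":0,"wz":0,"hand":45}]'
python3 -c "
from h import *
plan((602,-200.5,84),80,48)"
```

```text
time: 25.72
eef_pos: [605.4, -186.1, 153.8]
ee_rot: [-1.891, -1.592, -0.844]
contact_force: [0.4, 0.5, -1.7]
opening: 51.8
gripper_force: 25.0
now [ 605.4 -186.1  153.8] az 80.26 tilt 48.04 q [ 1.26  0.97 -1.12  1.33  0.01  1.41  0.15]
tcp target [ 604.4 -186.8   71.5] turn [-0.0002 -0.0002  0.001 ] shift(target axes) [-0.2471 -0.0034  0.2178] grasp pt now [ 603.  -199.8  166.3]
```

```bash
python3 -m inch '[{"x":-0.075,"y":-0.001,"z":0.066,"wx":0,"wy":0,"wz":0.001,"hand":45},{"x":-0.075,"y":-0.001,"z":0.066,"wx":0,"wy":0,"wz":0,"hand":45},{"x":-0.055,"y":-0.0014,"z":0.049,"wx":0,"wy":0,"wz":0,"hand":45},{"x":-0.03,"y":0,"z":0.026,"wx":0,"wy":0,"wz":0,"hand":45},{"x":-0.012,"y":0,"z":0.011,"wx":0,"wy":0,"wz":0,"hand":45},{"x":0,"y":0,"z":0,"wx":0,"wy":0,"wz":0,"hand":45},{"x":0,"y":0,"z":0,"wx":0,"wy":0,"wz":0,"hand":45}]'
python3 -c "
from h import *
plan((602,-200.5,79),80,48)"
```

```text
time: 26.6
eef_pos: [604.8, -187.1, 72.2]
ee_rot: [-1.894, -1.59, -0.844]
contact_force: [-0.1, 0.2, -2.2]
opening: 52.2
gripper_force: 25.0
now [ 604.8 -187.1   72.2] az 80.05 tilt 47.98 q [ 1.25  1.06 -1.07  1.37  0.06  1.32  0.2 ]
tcp target [ 604.4 -186.8   66.5] turn [0.0001 0.0001 0.0002] shift(target axes) [-0.0165 -0.0017  0.0159] grasp pt now [ 602.4 -200.8   84.7]
```

Now the last millimetres, in small steps until contact.

```bash
python3 -m inch '[{"x":-0.006,"y":0,"z":0.0054,"wx":0,"wy":0,"wz":0,"hand":45},{"x":-0.006,"y":0,"z":0.0054,"wx":0,"wy":0,"wz":0,"hand":45},{"x":0,"y":0,"z":0,"wx":0,"wy":0,"wz":0,"hand":45}]'; python3 -m inch '[{"x":-0.003,"y":0,"z":0.0027,"wx":0,"wy":0,"wz":0,"hand":45},{"x":0,"y":0,"z":0,"wx":0,"wy":0,"wz":0,"hand":45}]';  python3 -m inch '[{"x":-0.003,"y":0,"z":0.0027,"wx":0,"wy":0,"wz":0,"hand":45},{"x":0,"y":0,"z":0,"wx":0,"wy":0,"wz":0,"hand":45}]'
```

```text
time: 26.98
eef_pos: [604.5, -187.1, 67.8]
ee_rot: [-1.894, -1.589, -0.843]
contact_force: [-2.0, -1.2, 2.0]
opening: 51.9
gripper_force: 25.0
time: 27.22
eef_pos: [604.5, -187.1, 67.7]
ee_rot: [-1.893, -1.589, -0.844]
contact_force: [-5.5, -2.7, 8.8]
opening: 51.8
gripper_force: 25.0
time: 27.48
eef_pos: [604.5, -187.1, 67.7]
ee_rot: [-1.893, -1.589, -0.845]
contact_force: [-8.4, -4.6, 15.0]
opening: 52.2
gripper_force: 25.0
```

```bash
python3 -m inch '[{"x":0.0045,"y":0,"z":-0.004,"wx":0,"wy":0,"wz":0,"hand":45},{"x":0,"y":0,"z":0,"wx":0,"wy":0,"wz":0,"hand":60},{"x":0,"y":0,"z":0,"wx":0,"wy":0,"wz":0,"hand":87},{"x":0,"y":0,"z":0,"wx":0,"wy":0,"wz":0,"hand":87},{"x":0,"y":0,"z":0,"wx":0,"wy":0,"wz":0,"hand":87},{"x":0,"y":0,"z":-0.1,"wx":0,"wy":0,"wz":0,"hand":87},{"x":0,"y":0,"z":-0.2,"wx":0,"wy":0,"wz":0,"hand":87},{"x":0,"y":0,"z":-0.2,"wx":0,"wy":0,"wz":0,"hand":87},{"x":0.2,"y":0,"z":0,"wx":0,"wy":0,"wz":0,"hand":87},{"x":0,"y":0,"z":0,"wx":0,"wy":0,"wz":0,"hand":87}]'
python3 - <<'E'
from look import *
from rows import *
for cam in ('top','side'):
    Q=white(cam,cam+'5',(602,-200,85),75,52);t=Q[Q[:,2]>105];print(cam,len(Q),np.percentile(Q,[1,99],axis=0).round(1).tolist(),len(t),t.mean(0).round(1) if len(t) else '', cv2.minAreaRect(t[:,:2].astype(np.float32)) if len(t)>4 else '')
s=r.read_state();q0=np.array(s['q'])
# dial: bar azimuth 117.3 -> close across it: tool x (across closing axis) along the bar
for az0 in (117.3,-62.7):
  for az in (az0,):
    q,m1=path(q0,*W((585,-130,260),80,0),n=12);q,m2=path(q,*W((559.7,-42.3,150),az,0),n=12);q,m3=path(q,*W((559.7,-42.3,66),az,0));o=[]
    for k in range(1,14): q,m=path(q,*W((559.7,-42.3,66),az-k*10,0),n=2);o.append(round(m,2))
    print(az0,m1,m2,m3,o,q.round(2))
leg(*W((585,-130,260),90,0),7)
E
```

```text
time: 28.72
eef_pos: [595.5, -242.7, 191.6]
ee_rot: [-1.891, -1.596, -0.846]
contact_force: [0.6, -0.1, 0.6]
opening: 86.9
gripper_force: 0.0
top 139 [[571.8, -229.5, 52.2], [631.0, -172.5, 118.3]] 78 [ 601.8 -200.3  112.6] ((601.1060180664062, -201.6187286376953), (52.60225296020508, 55.39120101928711), 78.94103240966797)
side 374 [[569.7, -230.6, 52.7], [627.1, -161.3, 118.9]] 102 [ 597.  -197.5  111.7] ((596.805419921875, -199.43270874023438), (62.224761962890625, 51.286827087402344), 77.96096801757812)
117.3 0.3579504153434627 0.29400578016403456 0.3030327401778239 [np.float64(0.39), np.float64(0.43), np.float64(0.46), np.float64(0.5), np.float64(0.53), np.float64(0.57), np.float64(0.6), np.float64(0.63), np.float64(0.63), np.float64(0.63), np.float64(0.63), np.float64(0.63), np.float64(0.57)] [ 0.53  0.43 -0.65  1.79  0.3   1.01 -2.03]
-62.7 0.3579504153434627 -0.23411815452299356 -0.2889759948562505 [np.float64(-0.45), np.float64(-0.61), np.float64(-0.78), np.float64(-0.94), np.float64(-1.1), np.float64(-1.26), np.float64(-1.43), np.float64(-1.59), np.float64(-1.75), np.float64(-1.92), np.float64(-2.08), np.float64(-2.25), np.float64(-2.41)] [ 0.17  0.37 -0.21  1.81  0.09  0.97 -5.01]
[ 0.066 -0.016  0.027] [ 0.069 -0.015  0.019] [ 0.071 -0.013  0.011] [ 0.072 -0.011  0.002] [ 0.072 -0.009 -0.006] [ 0.071 -0.008 -0.014] [ 0.069 -0.006 -0.023] 
w [ 0.0033 -0.0379 -0.0074] deg/row 7.0 now [ 594.1 -245.3  187.5] q [ 1.27  0.97 -1.11  1.21  0.01  1.54  0.17]
```

The cup stands upright at about (601.5, -200.5), and both fixed cameras put its top at about 115–118 mm. Next is the dial.

```bash
python3 -m inch '[{"x":0.066,"y":-0.016,"z":0.027,"wx":0.0033,"wy":-0.0379,"wz":-0.0074,"hand":50},{"x":0.069,"y":-0.015,"z":0.019,"wx":0.0033,"wy":-0.0379,"wz":-0.0074,"hand":50},{"x":0.071,"y":-0.013,"z":0.011,"wx":0.0033,"wy":-0.0379,"wz":-0.0074,"hand":50},{"x":0.072,"y":-0.011,"z":0.002,"wx":0.0033,"wy":-0.0379,"wz":-0.0074,"hand":50},{"x":0.072,"y":-0.009,"z":-0.006,"wx":0.0033,"wy":-0.0379,"wz":-0.0074,"hand":50},{"x":0.071,"y":-0.008,"z":-0.014,"wx":0.0033,"wy":-0.0379,"wz":-0.0074,"hand":50},{"x":0.069,"y":-0.006,"z":-0.023,"wx":0.0033,"wy":-0.0379,"wz":-0.0074,"hand":50},{"x":0,"y":0,"z":0,"wx":0,"wy":0,"wz":0,"hand":50}]'
python3 - <<'E'
from rows import *
from h import *
leg(*W((559.7,-42.3,150),117.3,0),5)
snap('wrist','w6')
for P in [(559.7,-42.3,74),(559.7-20*.459,-42.3+20*.889,74),(559.7+38*.983,-42.3-38*.182,44)]: print(proj('w6',P))
E
```

```text
time: 29.82
eef_pos: [585.9, -126.2, 242.5]
ee_rot: [-2.215, -2.228, -0.001]
contact_force: [-0.2, -0.1, -0.3]
opening: 49.8
gripper_force: 0.0
[ 0.067 -0.021  0.089] [ 0.069 -0.014  0.089] [ 0.07  -0.008  0.089] [ 0.07  -0.001  0.089] [0.07  0.006 0.089] 
w [ 0.   -0.   -0.03] deg/row 5.4 now [ 585.9 -126.2  242.5] q [ 0.94  0.47 -1.08  1.46  0.41  1.46 -0.14]
(np.float64(242.75719039032097), np.float64(93.62633004913592))
(np.float64(231.7094890327313), np.float64(71.86037970709879))
(np.float64(284.2805725682932), np.float64(102.0090271459421))
```

Run:
```python
from h import *
a=load('w6')['p'][35:160,165:330]
cv2.imwrite('pics/c6.png',cv2.resize(a,None,fx=4.8,fy=4.8,interpolation=cv2.INTER_CUBIC))
```

```text
(no output)
```

View pics/c6.png

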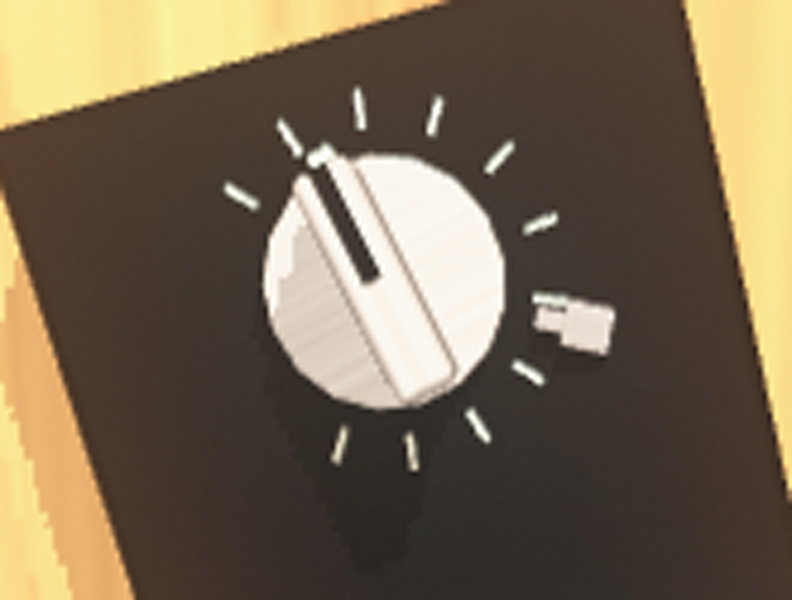

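This view shows the marker from inner end (537,318) to outer end (611,331), the disc centred at (384,281), and the black line from (370,281) to (316,163).

Run:
```python
from h import *
az=lambda a,b:np.degrees(np.arctan2(b[1]-a[1],b[0]-a[0])).round(1)
c=lambda u,v,z:pt('w6',u/4.8+165,v/4.8+35,z=z)
D=c(384,281,48);a=c(537,318,44);b=c(611,331,44);print('axis',D.round(1),'marker',az(D,a),az(D,b),az(a,b),[np.linalg.norm((x-D)[:2]).round(1) for x in (a,b)])
print('line',az(c(370,281,74),c(316,163,74)),c(370,281,74).round(1),'line from axis',az(D,c(316,163,74)))
plan((D+tri([w1(234.5,200),w2(737,414)]))/2*[1,1,0]+[0,0,150],117,0)
```

```text
axis [559.8 -41.8  48. ] marker -12.7 -11.6 -9.2 [np.float64(30.9), np.float64(45.9)]
line 114.8 [559.1 -42.2  74. ] line from axis 117.0
now [ 585.6 -129.   241.6] az 90.09 tilt 0.11 q [ 0.94  0.47 -1.08  1.46  0.41  1.46 -0.14]
tcp target [559.7 -42.1 131.3] turn [-0.     -0.0006 -0.1495] shift(target axes) [0.3568 0.0657 0.4414] grasp pt now [ 585.6 -129.   260.3]
```

```bash
python3 -m inch '[{"x":0.067,"y":-0.021,"z":0.089,"wx":0,"wy":0,"wz":-0.03,"hand":50},{"x":0.069,"y":-0.014,"z":0.089,"wx":0,"wy":0,"wz":-0.03,"hand":50},{"x":0.07,"y":-0.008,"z":0.089,"wx":0,"wy":0,"wz":-0.03,"hand":50},{"x":0.07,"y":-0.001,"z":0.089,"wx":0,"wy":0,"wz":-0.03,"hand":50},{"x":0.07,"y":0.006,"z":0.089,"wx":0,"wy":0,"wz":-0.028,"hand":50},{"x":0,"y":0,"z":0,"wx":0,"wy":0,"wz":0,"hand":50},{"x":0,"y":0,"z":0,"wx":0,"wy":0,"wz":0,"hand":50}]'
python3 - <<'E'
from h import *
plan((559.7,-42.1,73),116.7,0)
E
```

```text
time: 30.75
eef_pos: [560.3, -47.8, 131.0]
ee_rot: [-1.657, -2.667, -0.003]
contact_force: [-0.9, 0.4, 0.4]
opening: 50.0
gripper_force: 0.0
now [560.3 -47.8 131. ] az 116.32 tilt 0.14 q [ 0.91  0.53 -1.16  1.7   0.51  1.25  0.1 ]
tcp target [559.7 -42.1  54.3] turn [ 0.0003 -0.0008 -0.0021] shift(target axes) [0.0215 0.008  0.3067] grasp pt now [560.3 -47.8 149.7]
```

```bash
python3 -m inch '[{"x":0.0215,"y":0.008,"z":0.1,"wx":0,"wy":-0.0008,"wz":-0.002,"hand":50},{"x":0,"y":0,"z":0.12,"wx":0,"wy":0,"wz":0,"hand":50},{"x":0,"y":0,"z":0.06,"wx":0,"wy":0,"wz":0,"hand":50},{"x":0,"y":0,"z":0.026,"wx":0,"wy":0,"wz":0,"hand":50},{"x":0,"y":0,"z":0,"wx":0,"wy":0,"wz":0,"hand":50},{"x":0,"y":0,"z":0,"wx":0,"wy":0,"wz":0,"hand":50}]'
python3 - <<'E'
from h import *
plan((559.7,-42.1,73),116.7,0)
E
```

```text
time: 31.5
eef_pos: [559.8, -40.3, 55.1]
ee_rot: [1.643, 2.676, 0.001]
contact_force: [-0.4, 0.1, 0.9]
opening: 50.2
gripper_force: 0.0
now [559.8 -40.3  55.1] az 116.91 tilt -0.07 q [ 0.85  0.61 -1.09  1.77  0.6   1.13  0.03]
tcp target [559.7 -42.1  54.3] turn [0.0005 0.0004 0.0012] shift(target axes) [-0.0063 -0.0038  0.0034] grasp pt now [559.8 -40.3  73.8]
```

```bash
python3 -m inch '[{"x":-0.0063,"y":-0.0038,"z":0,"wx":0,"wy":0,"wz":0,"hand":50},{"x":0,"y":0,"z":0,"wx":0,"wy":0,"wz":0,"hand":5},{"x":0,"y":0,"z":0,"wx":0,"wy":0,"wz":0,"hand":5},{"x":0,"y":0,"z":0,"wx":0,"wy":0,"wz":0,"hand":5},{"x":0,"y":0,"z":0,"wx":0,"wy":0,"wz":0,"hand":5},{"x":0,"y":0,"z":0,"wx":0,"wy":0,"wz":0,"hand":5},{"x":0,"y":0,"z":0,"wx":0,"wy":0,"wz":0.03,"hand":5},{"x":0,"y":0,"z":0,"wx":0,"wy":0,"wz":0.04,"hand":5},{"x":0,"y":0,"z":0,"wx":0,"wy":0,"wz":0.04,"hand":5},{"x":0,"y":0,"z":0,"wx":0,"wy":0,"wz":0.04,"hand":5},{"x":0,"y":0,"z":0,"wx":0,"wy":0,"wz":0,"hand":5}]' 15
python3 - <<'E'
from h import *
plan((559.7,-42.1,73),-11.3,0)
E
```

```text
time: 32.88
eef_pos: [559.1, -41.9, 54.3]
ee_rot: [2.221, 2.221, 0.001]
contact_force: [0.9, 0.3, -1.4]
opening: 11.9
gripper_force: 15.0
now [559.1 -41.9  54.3] az 89.99 tilt -0.02 q [ 0.79  0.56 -1.    1.78  0.52  1.1  -0.39]
tcp target [559.7 -42.1  54.3] turn [ 3.000e-04 -2.000e-04  5.627e-01] shift(target axes) [ 0.0023  0.0003 -0.0002] grasp pt now [559.1 -41.9  73. ]
```

```bash
python3 -m inch '[{"x":0,"y":0,"z":0,"wx":0,"wy":0,"wz":0.05,"hand":5},{"x":0,"y":0,"z":0,"wx":0,"wy":0,"wz":0.05,"hand":5},{"x":0,"y":0,"z":0,"wx":0,"wy":0,"wz":0.05,"hand":5},{"x":0,"y":0,"z":0,"wx":0,"wy":0,"wz":0.05,"hand":5},{"x":0,"y":0,"z":0,"wx":0,"wy":0,"wz":0.05,"hand":5},{"x":0,"y":0,"z":0,"wx":0,"wy":0,"wz":0.05,"hand":5},{"x":0,"y":0,"z":0,"wx":0,"wy":0,"wz":0.05,"hand":5},{"x":0,"y":0,"z":0,"wx":0,"wy":0,"wz":0.05,"hand":5},{"x":0,"y":0,"z":0,"wx":0,"wy":0,"wz":0.05,"hand":5},{"x":0,"y":0,"z":0,"wx":0,"wy":0,"wz":0.05,"hand":5},{"x":0,"y":0,"z":0,"wx":0,"wy":0,"wz":0.05,"hand":5},{"x":0,"y":0,"z":0,"wx":0,"wy":0,"wz":0,"hand":5}]'
python3 - <<'E'
from h import *
plan((559.7,-42.1,73),-11.3,0)
E
```

```text
time: 34.38
eef_pos: [558.8, -41.4, 54.2]
ee_rot: [-3.132, 0.242, 0.0]
contact_force: [-1.0, 2.2, 2.3]
opening: 11.8
gripper_force: 15.0
now [558.8 -41.4  54.2] az -8.83 tilt -0.0 q [ 0.55  0.43 -0.67  1.79  0.31  1.03 -1.96]
tcp target [559.7 -42.1  54.3] turn [-0.      0.      0.0137] shift(target axes) [ 0.0043  0.0022 -0.0003] grasp pt now [558.8 -41.4  72.9]
```

Add the last bit, open, lift, and back off for a look.

```bash
python3 -m inch '[{"x":0,"y":0,"z":0,"wx":0,"wy":0,"wz":0.0137,"hand":5},{"x":0,"y":0,"z":0,"wx":0,"wy":0,"wz":0,"hand":5},{"x":0,"y":0,"z":0,"wx":0,"wy":0,"wz":0,"hand":5},{"x":0,"y":0,"z":0,"wx":0,"wy":0,"wz":0,"hand":50},{"x":0,"y":0,"z":0,"wx":0,"wy":0,"wz":0,"hand":50},{"x":0,"y":0,"z":0,"wx":0,"wy":0,"wz":0,"hand":50},{"x":0,"y":0,"z":-0.15,"wx":0,"wy":0,"wz":0,"hand":50},{"x":0,"y":0,"z":-0.25,"wx":0,"wy":0,"wz":0,"hand":50},{"x":-0.1,"y":0,"z":-0.2,"wx":0,"wy":0,"wz":0,"hand":50},{"x":-0.15,"y":0,"z":0,"wx":0,"wy":0,"wz":0,"hand":50},{"x":0,"y":0,"z":0,"wx":0,"wy":0,"wz":0,"hand":50},{"x":0,"y":0,"z":0,"wx":0,"wy":0,"wz":0,"hand":50}]'
python3 - <<'E'
from h import *
snap('wrist','w7');u,v=map(int,proj('w7',(570,-42,50)));print(u,v,r.read_state()['eef_pos'].round(1))
u0=max(0,u-62);v0=max(0,v-50);print('origin',u0,v0)
a=load('w7')['p'][v0:v0+125,u0:u0+165]
cv2.imwrite('pics/c7.png',cv2.resize(a,None,fx=4.8,fy=4.8,interpolation=cv2.INTER_CUBIC))
E
```

```text
time: 35.88
eef_pos: [498.1, -30.0, 204.2]
ee_rot: [3.125, -0.316, 0.002]
contact_force: [0.7, 0.2, -0.3]
opening: 50.2
gripper_force: 0.0
268 108 [498.2 -29.9 204. ]
origin 206 58
```

View pics/c7.png

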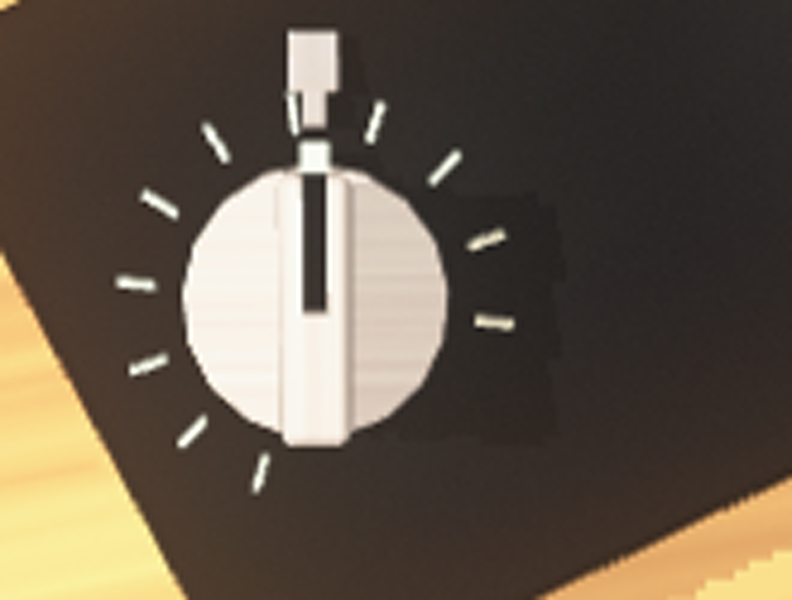

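The pointer nose at (315,155) faces the marker tip at (314,123), less than 0.5 mm off. A last numeric check on the cup, then I hand in.

Run:
```python
from look import *
Q=white('top','top9',(602,-200,85),75,52);t=Q[Q[:,2]>105];print(np.percentile(Q,[1,99],axis=0).round(1).tolist(),t.mean(0).round(1))
print(r.close_job())
```

```text
[[572.0, -229.4, 52.1], [630.0, -171.8, 119.4]] [ 600.8 -200.4  113.1]
the job is handed in; nothing more can be done
None
```

The job is handed in at about 36 s of the 72 s allowed: the cup stands upright and let go within about 2 mm of the plate's centre, and the dial's pointer faces the marker to under 0.5 mm, both by my own camera measurements since no verdict came back; I kept clear of the bystanders, though I didn't re-measure their positions.

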